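# Load the chamber slides on the clamped microscope carriage

## Robot

A 6-joint arm with a two-finger parallel gripper is mounted at the origin on the work surface. World frame = base frame: x ahead of the robot, y to its left, z up, the work surface at z = 0. Lengths are in mm, angles in rad, forces in N, time in s.
With the tool pointing down it reaches from about 350 to 775 mm from the base axis. Payload 7.3 kg.
Tool frame: the origin (TCP) lies midway between the tips of the shut fingers; the grasp point (between the pads) lies 19 mm behind it; z points along the fingers, y is the line along which they close (so a half turn about z gives the same grasp; the last joint's range is limited). The gripper opens to 92 mm and grips with 3 to 60 N. Pads are 19 mm wide; open, the fingers measure 130 mm over their backs; the gripper's body (75 mm by 190 mm) begins 47 mm behind the grasp point.
Start: joints at [1.149, 0.342, 1.524, -0, 1.275, -0.146], TCP at [142.951, 505.183, 226.741] pointing down, gripper open.
Joint ranges: [-2.53, 2.53], [-0.77, 2.02], [0.04, 2.7], [-1, 4.14], [0.28, 2.66], [-3.11, 3.11]. Speed limits (rad/s): [2.57, 2.57, 3.14, 3.14, 3.14, 3.14].

## Interface

Orientations are given as [roll, pitch, yaw] about the fixed x, y, z axes, in that order (R = Rz(yaw) Ry(pitch) Rx(roll)).
In Python, from plant import bot gives the robot as it stands.
- The arm moves only by the tool servo_tool, never from a script. Its argument "deltas" is a list of rows, each a list of 2 entries, a list of its own where there are three numbers: the shift along the tool's x, y, z in m, then the turn, a rotation vector about the tool's x, y, z in degrees. A call has 1 to 20 rows; each row shifts and turns the commanded pose from where the row before left it, along the tool's axes as they then stand; what a row does not reach is not made up. A row lasts 1/8 s, in which the tool goes at most 62.5 mm and 10.7 degrees, less where a joint would pass 70% of its speed; a pose out of reach is approached as far as the arm can. A call with a gripper value outside its range is refused whole. "fingers" is the opening, from 0 (shut) to 1 (fully open), set as the call begins (left out, the last holds). The fingers move at their own pace and stop on an object; the grip force is fixed at half the most. Time passes only in rows, so rows that do not move let the fingers close. It gives the time, the measured TCP pose, the force, the opening and the grip force at its end, in the units of the state.
- bot.get_obs(): the state, without advancing time (a new reading comes with each control period).
- bot.capture(name): name is "scene" or "top"; returns the picture (384x512x3 uint8, red, green, blue); there is no depth.
- bot.camera_model(name): a dict with "mtx" (3x3 intrinsics, pixels), "dist" ([k1, k2, p1, p2, k3] as OpenCV has them; the pictures are not rectified), "xyz" and "rotation" of the camera in the world. Camera axes: x right, y down, z forward; pixel columns grow to the right and rows downward; lengths in mm; the calibration is good to about 2 mm. A picture is of the moment at which its call begins. camera_model takes no time and is no camera call.
- bot.close_job(): hands the job in; it is judged then, once.
The state is a dict: "time": time; "joint_positions": joint angles; "dq": joint speeds; "tau": joint torques, N m; "tool_pos": TCP position; "tcp_rot": TCP orientation; "contact_force": force on the tool from outside, world axes, zero at the start; "moment": the same for the moment, N m; "grip_width": finger opening in mm; "finger_force": force on a finger pad.
Only numpy, scipy, OpenCV 4.12 (cv2) and the standard library are available. Lean on these libraries where they do the work, as an engineer would, in place of code of your own. Each camera call takes 0.05 s, during which the arm holds its last target. There are 200 camera calls.

## Task

A spare objective lens was left standing on the microscope's slide bed, where the carriage has to pass: first stand it upright in the low steel tray, and turn the carriage's clamp knob anticlockwise all the way loose. Then pull the carriage to the loading end of the bed, away from the microscope, until it stops, and with it there lay every chamber slide flat in a recess of its own, any slide in any recess. Finally push the carriage fully home under the microscope, turn the knob clockwise until it is tight, and leave the glass jar and beaker where they stand.

Things in the scene. Friction and masses are not known exactly. Their poses are not given: they have to be found in the camera images.
- stage: fixed microscope base: white bed 150 mm wide (x), 530 mm long (y), top at z = 12 mm, two rails 8 mm tall along y at x = -45, +45 mm. Origin on the bench; x away from the robot, y along the rails towards the microscope end. Black end stops 34 mm high at y = -298 and +215 mm. A white column 240 mm tall (70 x 80 mm, centre x = 125, y = 145 mm) stands behind the bed
- condenser (a point): centre of the underside of the black condenser, 58 mm across, 119 mm above the bench, fixed over the bed at stage x = 34, y = 145 mm, hung on a white arm (66 mm wide, 185 to 240 mm above the bench, front end at stage x = 5 mm) from the column; keep the hand clear of it
- carriage (a joint): place of the aluminium carriage on the bed, m: 0 = at its loading stop (stage -y), 0.2 = at its home stop under the microscope (+y). A plate 140 mm wide (x), 10 mm thick, top 30 mm above the bench, reaching in y from -170 to +95 mm about its middle, which is at stage x = 0, y = -100 mm + joint value. Free it slides with about 3 N; with the clamp tight it holds over 40 N
- tab (a point): centre of the top edge of the upright steel pull tab on the carriage: 34 mm long across the bed (x), 10 mm thick along it (y), 45 mm tall above the plate (top 75 mm above the bench). Axes as the stage's; moves with the carriage. Pinch it from above across its 10 mm and draw it along the rails
- clamp (a joint): angle of the clamp knob, rad: 0 = fully loose (its stop), 2.4 = fully tight (its stop), growing as it is turned clockwise seen from above. The brake begins to bite at about 1.3 and is fast above 1.9. It takes about 0.12 N m to turn and stays where it is left.
- clamp_grip (a point): on the clamp knob's axis at grip height, 67 mm above the bench: a black bar 42 mm long along this point's x, 14 mm thick along its y, from 23 mm below this point to 7 mm above, on a disc 44 mm across on the carriage plate. Turns with the knob, moves with the carriage; at joint 0 its x is the stage's x. The pull tab stands 92 mm from it towards stage +x
- objective: spare microscope objective lens, steel, a stout cylinder 42 mm across for its lower 22 mm and 38 mm above (top bevelled), 44 mm tall, 0.16 kg; at the start upright on the bed (z = 12 mm) between the rails near the loading end, 60 mm or more from the knob's axis. Origin under its centre, z up along its axis
- tray_in (a point): centre of the inner floor of the low square steel tray at the robot's right (-y), 4 mm above the bench: 117 x 117 mm inside, walls 4 mm thick, their top 16 mm above the bench. Its axes lie along the tray's sides. Fixed.
- slide1: a chamber slide, one of two to four alike (absent ones read None): a plate 76 x 26 x 4 mm with a white block 56 x 26 x 14 mm of wells on it, 18 mm tall in all, 0.05 kg. Lies flat on the bench. Origin under its centre, x along its length, z up; either end may point either way.
- slide2: a chamber slide, one of two to four alike (absent ones read None): a plate 76 x 26 x 4 mm with a white block 56 x 26 x 14 mm of wells on it, 18 mm tall in all, 0.05 kg. Lies flat on the bench. Origin under its centre, x along its length, z up; either end may point either way.
- slide3: a chamber slide, one of two to four alike (absent ones read None): a plate 76 x 26 x 4 mm with a white block 56 x 26 x 14 mm of wells on it, 18 mm tall in all, 0.05 kg. Lies flat on the bench. Origin under its centre, x along its length, z up; either end may point either way.
- slide4: a chamber slide, one of two to four alike (absent ones read None): a plate 76 x 26 x 4 mm with a white block 56 x 26 x 14 mm of wells on it, 18 mm tall in all, 0.05 kg. Lies flat on the bench. Origin under its centre, x along its length, z up; either end may point either way.
- slot0 (a point): recess 0 of the carriage, centre of its floor (the plate's top, 30 mm above the bench): 82 mm long along the point's y (the rails' direction) and 32 mm wide along its x, ringed by a lip 4 mm high and 4 mm or more wide. The four recesses lie two by two, 68 mm apart across the bed and 89 mm along it. Axes as the stage's; it moves with the carriage.
- slot1 (a point): recess 1 of the carriage, centre of its floor (the plate's top, 30 mm above the bench): 82 mm long along the point's y (the rails' direction) and 32 mm wide along its x, ringed by a lip 4 mm high and 4 mm or more wide. The four recesses lie two by two, 68 mm apart across the bed and 89 mm along it. Axes as the stage's; it moves with the carriage.
- slot2 (a point): recess 2 of the carriage, centre of its floor (the plate's top, 30 mm above the bench): 82 mm long along the point's y (the rails' direction) and 32 mm wide along its x, ringed by a lip 4 mm high and 4 mm or more wide. The four recesses lie two by two, 68 mm apart across the bed and 89 mm along it. Axes as the stage's; it moves with the carriage.
- slot3 (a point): recess 3 of the carriage, centre of its floor (the plate's top, 30 mm above the bench): 82 mm long along the point's y (the rails' direction) and 32 mm wide along its x, ringed by a lip 4 mm high and 4 mm or more wide. The four recesses lie two by two, 68 mm apart across the bed and 89 mm along it. Axes as the stage's; it moves with the carriage.
- jar: a glass jar, 44 mm across, 60 mm tall, standing at the left (+y) of the bench; origin under its centre. Bystander.
- beaker: an open glass beaker, 64 mm across, 80 mm tall, standing at the right (-y) beyond the steel tray; origin under its centre. Bystander.
Mind the look-alikes: they are no part of the job. What is shaped like the slide4 but yellow is not meant.

How it is judged:
By the outcome, as a careful person would: the job done as asked, in the order asked, and still so for the second after the job is handed in, with the robot touching nothing.
Of slide1, slide2, slide3, slide4 only 2 to 4 are there at a start; the rules pass over those that are not, and their reading is None.
At some moment in a run one of slide1, slide2, slide3, slide4, objective may be knocked a few centimetres aside while the robot is not near it.
Once in a run the grip may slacken for a moment while it holds something.
It also fails if it takes over 210 s, if anything falls off the work surface, if the arm or the gripper's body presses on something with over 40 N, if the wrist force passes 120 N, or if a joint passes its speed limit or range.

## Working session

There is one attempt and no reset: what is moved stays moved. The work goes in short steps, Python scripts to look and compute and a tool call to move; the robot and the scene stay as the last step left them, time stands still between calls to the robot, and variables do not carry over. Pictures are saved under pics/ and viewed, at most 14 in all, crops included, and the job is handed in when it is done.

Besides the shell and the picture viewer there is one more tool, called after "Request:" as a command line: name --argument value ..., lists and objects as JSON in quotes. servo_tool: Moves the arm, as the interface text tells. Its arguments: {"type":"object","properties":{"deltas":{"type":"array"},"fingers":{"type":"number"}},"required":["deltas"]}

```bash
mkdir -p pics; ls; python3 - <<'E'
from plant import bot
import cv2,numpy as np
np.set_printoptions(precision=4,suppress=True)
o=bot.get_obs();print(o)
for n in("scene","top"):
    im=bot.capture(n);cv2.imwrite(f"pics/{n}0.png",im[...,::-1]);print(n,bot.camera_model(n))
E
```

```text
pics
{'time': 0.0, 'joint_positions': array([ 1.1491,  0.3426,  1.5253,  0.0001,  1.2757, -0.146 ]), 'dq': array([ 0.0014, -0.0014, -0.0004, -0.0021, -0.001 , -0.002 ]), 'tau': array([ -0.2164, -42.8729, -24.7057,   0.0253,  -0.1421,   0.0053]), 'tool_pos': array([142.6278, 504.6166, 226.0135]), 'tcp_rot': array([-3.1396, -0.0003,  2.8659]), 'contact_force': array([ 0.0849, -0.1362, -0.1901]), 'moment': array([ 0.0284, -0.0144, -0.0047]), 'finger_force': 0.0, 'grip_width': 91.87816125049501}
scene {'mtx': array([[374.698 ,   0.    , 251.4495],
       [  0.    , 374.698 , 197.5029],
       [  0.    ,   0.    ,   1.    ]]), 'dist': array([-0.0086,  0.    ,  0.    ,  0.    ,  0.    ]), 'xyz': array([910.1877, 760.1914, 819.6141]), 'rotation': array([-2.2314, -0.0204,  2.6057])}
top {'mtx': array([[474.6267,   0.    , 249.3283],
       [  0.    , 474.6267, 197.5645],
       [  0.    ,   0.    ,   1.    ]]), 'dist': array([0.0299, 0.    , 0.    , 0.    , 0.    ]), 'xyz': array([ 237.1084,  -21.1963, 1370.3571]), 'rotation': array([-2.9704, -0.0005, -1.5979])}
```

View pics/scene0.png

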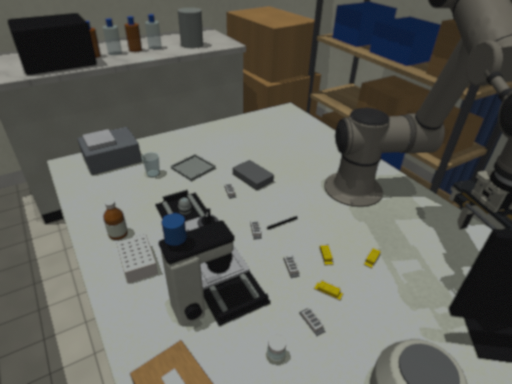

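View pics/top0.png

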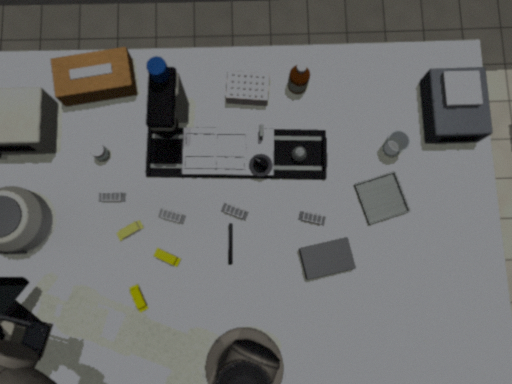

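The scene has four white-welled slides (top view at 112,197; 172,216; 235,212; 312,218), three yellow decoys, the tray at (381,198), the objective at (299,154), the knob at (261,164) and the tab at (262,131). I'll zoom in on these for measuring.

```bash
cat > h.py <<'E'
import cv2,numpy as np
from scipy.spatial.transform import Rotation as Ro
from plant import bot
np.set_printoptions(precision=3,suppress=True)
M={n:bot.camera_model(n) for n in("scene","top")}
def R(m): return Ro.from_euler('xyz',m['rotation']).as_matrix()
def ray(n,p):
    m=M[n];u=cv2.undistortPoints(np.array(p,float).reshape(-1,1,2),m['mtx'],m['dist']).reshape(-1,2)
    return np.c_[u,np.ones(len(u))]@R(m).T
def onz(n,p,z):
    d=ray(n,p);c=M[n]['xyz'];return c+d*((z-c[2])/d[:,2])[:,None]
def tri(ps,pt):
    a,b=ray("scene",[ps])[0],ray("top",[pt])[0];ca,cb=M["scene"]['xyz'],M["top"]['xyz']
    s=np.linalg.lstsq(np.c_[a,-b],cb-ca,rcond=None)[0];A,B=ca+a*s[0],cb+b*s[1]
    return (A+B)/2,np.linalg.norm(A-B)
def proj(n,P):
    m=M[n];r=R(m).T;return cv2.projectPoints(np.array(P,float).reshape(-1,1,3),cv2.Rodrigues(r)[0],-r@m['xyz'],m['mtx'],m['dist'])[0].reshape(-1,2)
def cap(n,name=None):
    im=bot.capture(n)[...,::-1].copy()
    if name: cv2.imwrite(f"pics/{name}.png",im)
    return im
def slides(im,n="top",z=18,lo=(0,0),roi=None):
    """pale dark-dotted plates on the bench: contours of what is darker than the bench"""
    g=cv2.cvtColor(im,cv2.COLOR_BGR2HSV)
    return g
E
python3 - <<'E'
from h import *
t=cv2.imread("pics/top0.png");s=cv2.imread("pics/scene0.png")
# stage zoomed
cv2.imwrite("pics/a.png",cv2.resize(t[110:240,90:350],(800,400),interpolation=cv2.INTER_CUBIC))
cv2.imwrite("pics/b.png",cv2.resize(s[150:340,140:340],(632,600),interpolation=cv2.INTER_CUBIC))
E
```

```text
(no output)
```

View pics/a.png

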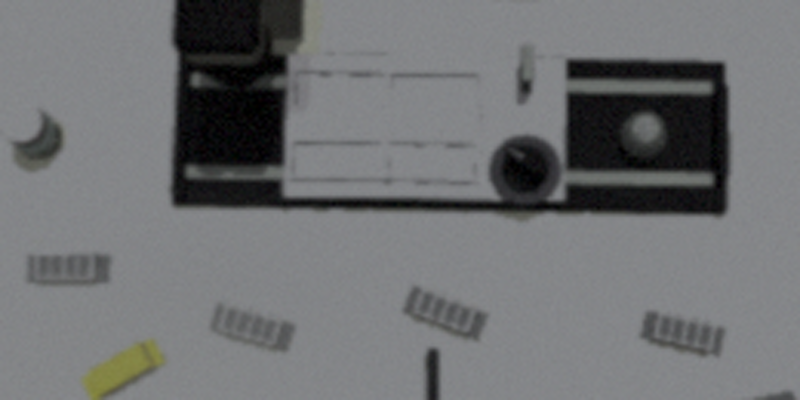

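View pics/b.png

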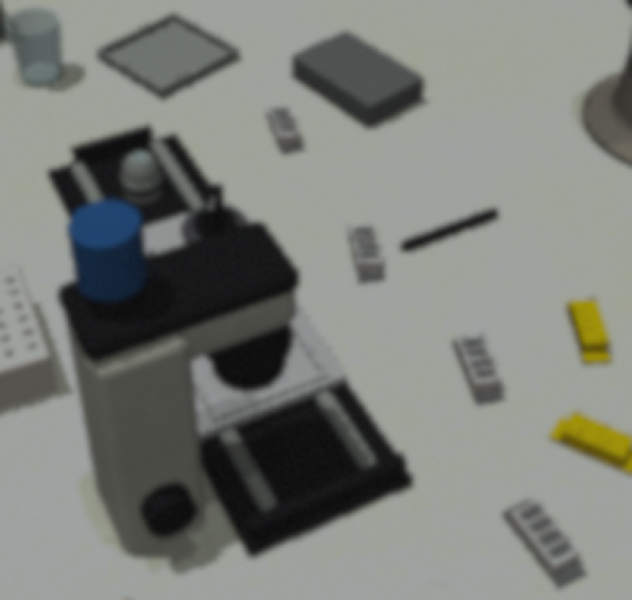

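```bash
python3 - <<'E'
from h import *
t=cv2.imread("pics/top0.png");s=cv2.imread("pics/scene0.png")
A=lambda x,y:(90+(x+.5)/3.077-.5,110+(y+.5)/3.077-.5); B=lambda x,y:(140+(x+.5)/3.16-.5,150+(y+.5)/3.158-.5)
g=cv2.cvtColor(t,cv2.COLOR_BGR2GRAY)
def edge(n,im,p,q,k=0): # strongest gradient along p->q (subpixel)
    L=np.linspace(0,1,200);P=np.array(p)+L[:,None]*(np.array(q)-p)
    v=cv2.remap(cv2.GaussianBlur(im,(0,0),.8).astype(np.float32),P[:,0].astype(np.float32)[None],P[:,1].astype(np.float32)[None],cv2.INTER_CUBIC)[0]
    d=np.abs(np.gradient(v));w=np.where(d>d.max()*.5,d,0);c=d.argmax();w[np.abs(np.arange(200)-c)>25]=0
    return P[int(round((w*np.arange(200)).sum()/w.sum()))]
f=np.array([edge("top",g,A(x,225),A(x,195)) for x in (190,230,270,600,640,680,710)])
F=onz("top",f,12);print("front z12",F[:,:2]);p=np.polyfit(F[:,1],F[:,0],1);print("x=..y",p,np.arctan(p[0]))
# rails
for nm,ys in(("lowrail",(160,196)),("uprail",(70,105))):
    r=[]
    for x in(590,630,670,700):
        c=[A(x,y) for y in ys];L=np.linspace(0,1,120);P=np.array(c[0])+L[:,None]*(np.array(c[1])-c[0])
        v=cv2.remap(g.astype(np.float32),P[:,0].astype(np.float32)[None],P[:,1].astype(np.float32)[None],cv2.INTER_LINEAR)[0];w=np.clip(v-(v.max()+v.min())/2,0,None);r.append((w[:,None]*P).sum(0)/w.sum())
    print(nm,onz("top",r,20)[:,:2])
# carriage ends z30
print("right end",onz("top",[edge("top",g,A(550,y),A(585,y)) for y in(110,125,140,150)],30)[:,:2])
print("left end",onz("top",[edge("top",g,A(265,y),A(300,y)) for y in(105,125,150)],30)[:,:2])
print("bed ends right z12/34",onz("top",[edge("top",g,A(710,y),A(740,y)) for y in(100,150,200)],34)[:,:2], "left",onz("top",[edge("top",g,A(160,y),A(185,y)) for y in(100,150,190)],34)[:,:2])
# tri
for nm,pb,pa in(("objtop",(139,160),(647,124)),("knob",(213,208),(524,170)),("beaker",(38,25),(0,0))):
    if nm!="beaker": print(nm,tri(B(*pb),A(*pa)))
# slides
hsv=cv2.cvtColor(t,cv2.COLOR_BGR2HSV)
bg=cv2.medianBlur(g,41);m=((bg.astype(int)-g)>10).astype(np.uint8)*255
m=cv2.morphologyEx(m,cv2.MORPH_CLOSE,np.ones((5,5)))
for c in cv2.findContours(m,cv2.RETR_EXTERNAL,cv2.CHAIN_APPROX_NONE)[0]:
    r=cv2.minAreaRect(c);
    if cv2.contourArea(c)<60: continue
    x=r[0]
    if 90<x[0]<340 and 180<x[1]<240:
        print(r,onz("top",cv2.boxPoints(r),9)[:,:2].round(0).tolist(),onz("top",[x],9))
# tray
m=cv2.inRange(g,0,90)
k=cv2.resize(cv2.convertScaleAbs(t[140:186,240:286],alpha=4,beta=0),(400,400),interpolation=cv2.INTER_CUBIC)
k2=cv2.resize(cv2.convertScaleAbs(s[195:241,185:231],alpha=4,beta=0),(400,400),interpolation=cv2.INTER_CUBIC)
cv2.imwrite("pics/k.png",np.hstack([k,k2]))
E
```

```text
front z12 [[ 541.621  256.148]
 [ 539.737  218.249]
 [ 538.727  180.322]
 [ 525.594 -133.035]
 [ 522.95  -170.944]
 [ 522.205 -208.914]
 [ 520.549 -237.321]]
x=..y [  0.042 530.776] 0.04238912932509646
lowrail [[ 557.332 -124.211]
 [ 556.315 -162.125]
 [ 554.706 -199.994]
 [ 553.377 -228.372]]
uprail [[ 647.518 -127.666]
 [ 645.977 -165.965]
 [ 644.684 -204.254]
 [ 643.187 -232.929]]
right end [[ 621.356 -103.879]
 [ 606.688 -102.856]
 [ 592.061 -102.169]
 [ 582.338 -101.656]]
left end [[633.415 163.858]
 [613.836 164.433]
 [589.481 164.855]]
bed ends right z12/34 [[ 625.775 -255.94 ]
 [ 577.081 -254.74 ]
 [ 529.064 -249.173]] left [[639.756 265.381]
 [591.133 267.803]
 [552.638 269.8  ]]
objtop (array([ 597.079, -175.464,   54.706]), np.float64(3.788542633177485))
knob (array([560.383, -62.559,  56.597]), np.float64(6.576414636708717))
((130.11997985839844, 231.1599884033203), (10.399999618530273, 26.80000114440918), 53.13010025024414) [[374.0, 356.0], [419.0, 295.0], [394.0, 277.0], [350.0, 337.0]] [[383.881 316.36    9.   ]]
((311.2973327636719, 218.21624755859375), (27.290233612060547, 11.836727142333984), 9.462321281433105) [[398.0, -163.0], [432.0, -171.0], [416.0, -248.0], [383.0, -240.0]] [[ 407.081 -205.482    9.   ]]
((171.34230041503906, 216.41152954101562), (27.18879508972168, 10.787812232971191), 15.255120277404785) [[420.0, 240.0], [450.0, 232.0], [427.0, 156.0], [397.0, 165.0]] [[423.294 198.421   9.   ]]
((233.69801330566406, 212.48019409179688), (27.367141723632812, 12.682334899902344), 20.85445785522461) [[428.0, 62.0], [462.0, 48.0], [432.0, -25.0], [398.0, -11.0]] [[429.843  18.177   9.   ]]
((112.0, 197.0), (10.0, 28.0), 90.0) [[501.0, 411.0], [499.0, 330.0], [469.0, 330.0], [471.0, 410.0]] [[484.877 370.338   9.   ]]
```

View pics/k.png

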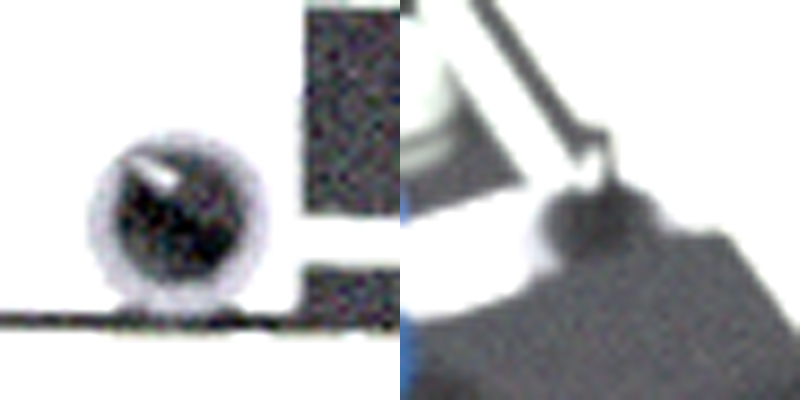

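The knob's white pointer runs from about (183,185) to (122,157) in the left crop. Allowing for parallax, that puts the bar at about 65° in world axes, so the clamp is near 1.96 rad. The stage yaw is about -0.04 rad. I'll move above the objective first and then refine.

Request:
servo_tool --deltas '[[[0, 0, 0], [0, 0, -6.75]], [[0, 0, 0], [0, 0, -6.75]], [[-0.03, -0.041, 0], [0, 0, 0]], [[-0.03, -0.041, 0], [0, 0, 0]], [[-0.03, -0.041, 0], [0, 0, 0]], [[-0.03, -0.041, 0], [0, 0, 0]], [[-0.03, -0.041, 0], [0, 0, 0]], [[-0.03, -0.041, 0], [0, 0, 0]], [[-0.03, -0.041, 0], [0, 0, 0]], [[-0.03, -0.041, 0], [0, 0, 0]], [[-0.03, -0.041, 0], [0, 0, 0]], [[-0.03, -0.041, 0], [0, 0, 0]]]' --fingers 1

```text
time: 1.6
tool_pos: [426.9, 81.9, 226.6]
tcp_rot: [3.141, -0.0, 3.101]
contact_force: [1.9, 1.3, -0.5]
grip_width: 91.9
finger_force: 0.0
```

```bash
cat >> h.py <<'E'
SY=-0.040
EX=np.array([np.cos(SY),np.sin(SY)]);EY=np.array([-np.sin(SY),np.cos(SY)])
def go(x,y,z,yaw=None):
    o=bot.get_obs();p=np.array(o['tool_pos']);w=np.degrees(o['tcp_rot'][2])
    print("t %.1f"%o['time'],"at",p,"yaw %.1f"%w,"q6 %.2f"%o['joint_positions'][5],"rp",np.degrees(o['tcp_rot'][:2]),"F",o['contact_force'],"grip %.1f %.1f"%(o['grip_width'],o['finger_force']))
    if yaw is None: yaw=w
    a=np.radians(yaw);d=np.array([x,y,z])-p
    print("  turn z %.1f then"%(-((yaw-w+180)%360-180)),"tool d",np.array([d[0]*np.cos(a)+d[1]*np.sin(a),d[0]*np.sin(a)-d[1]*np.cos(a),-d[2]]))
E
python3 - <<'E'
from h import *
t=cap("top","top1");s=cap("scene","scene1")
t0=cv2.imread("pics/top0.png");s0=cv2.imread("pics/scene0.png")
g=cv2.cvtColor(t0,cv2.COLOR_BGR2GRAY)
# objective blob: bright in dark bed
sub=g[130:178,276:322];m=(sub>45).astype(np.uint8);m[:14]=0;m[-12:]=0
n,l,st,c=cv2.connectedComponentsWithStats(m)
for i in range(1,n):
    if st[i,4]>40: print("obj",st[i]+[276,130,0,0,0],c[i]+[276,130])
# tray: dark rim -> quad
m=cv2.inRange(g,0,int(np.median(g[170:225,350:412]))-18);sub=m[165:232,345:420]
for c in cv2.findContours(sub,cv2.RETR_EXTERNAL,cv2.CHAIN_APPROX_NONE)[0]:
    if cv2.contourArea(c)>500:
        r=cv2.minAreaRect(c);q=cv2.boxPoints(r)+[345,165];P=onz("top",q,16)
        print("tray",P[:,:2],P.mean(0),np.linalg.norm(P[0]-P[1]),np.linalg.norm(P[1]-P[2]))
print("pointer z74",onz("top",[(261,161.3),(254,158.05)],74),"knob grey centre z41",onz("top",[(260.7,164.9)],41))
A=lambda x,y:(90+(x+.5)/3.077-.5,110+(y+.5)/3.077-.5)
print("tab top z75",onz("top",[A(527,50),A(529,78),A(528,62)],75))
print("slot lines z34",onz("top",[A(297,160),A(388,160),A(390,160),A(478,160)],34))
go(597,-175,200,177.7)
cv2.imwrite("pics/o.png",np.hstack([cv2.resize(cv2.convertScaleAbs(t0[130:178,276:322],alpha=2),(390,400),interpolation=cv2.INTER_CUBIC),cv2.resize(cv2.convertScaleAbs(s0[185:225,165:205],alpha=1.6),(400,400),interpolation=cv2.INTER_CUBIC)]))
E
```

```text
obj [293 146  13  13 129] [299.279 151.884]
pointer z74 [[563.621 -63.481  74.   ]
 [573.544 -44.099  74.   ]] knob grey centre z41 [[561.315 -63.362  41.   ]]
tab top z75 [[666.701 -66.481  75.   ]
 [639.837 -67.487  75.   ]
 [655.163 -67.045  75.   ]]
slot lines z34 [[578.416 151.631  34.   ]
 [576.146  66.143  34.   ]
 [576.095  64.263  34.   ]
 [573.874 -18.478  34.   ]]
t 1.7 at [428.399  80.013 226.379] yaw 177.4 q6 -1.52 rp [-179.937    0.043] F [ 0.869  1.244 -0.035] grip 91.9 0.0
  turn z -0.3 then tool d [-178.699 -248.041   26.379]
```

View pics/o.png

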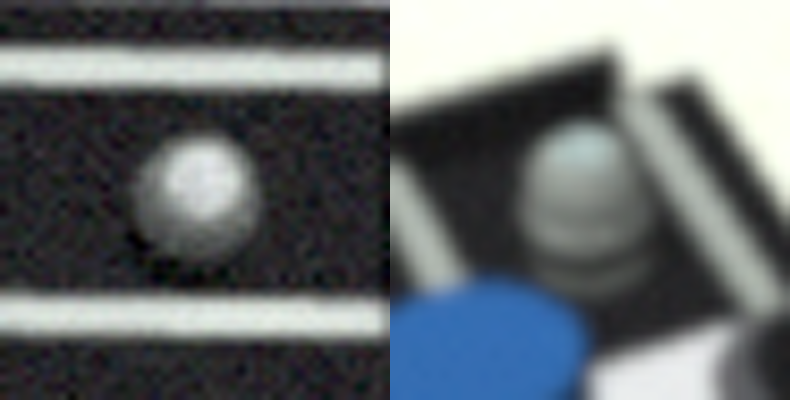

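```bash
python3 - <<'E'
from h import *
o=tri((184.0,198.9),(299.6,150.5));print("objtop",o, proj("top",[o[0]-[0,0,44]]),proj("scene",[o[0]-[0,0,44]]))
g=cv2.cvtColor(cv2.imread("pics/top0.png"),cv2.COLOR_BGR2GRAY)
sub=g[160:235,345:420];bl=cv2.adaptiveThreshold(cv2.GaussianBlur(sub,(0,0),.7),255,0,1,21,5)
cs=cv2.findContours(bl,cv2.RETR_EXTERNAL,cv2.CHAIN_APPROX_NONE)[0];c=max(cs,key=lambda c:cv2.minAreaRect(c)[1][0]*cv2.minAreaRect(c)[1][1])
r=cv2.minAreaRect(c);P=onz("top",cv2.boxPoints(r)+[345,160],12);print("tray",P,P.mean(0),[np.linalg.norm(P[i]-P[i-1]) for i in(0,1)])
x,y=o[0][:2];go(x,y,21,177.7)
E
```

```text
objtop (array([ 594.815, -174.29 ,   60.277]), np.float64(1.942538948073537)) [[297.863 154.806]] [[184.9   209.192]]
tray [[ 503.917 -328.497   12.   ]
 [ 544.189 -459.86    12.   ]
 [ 417.475 -490.512   12.   ]
 [ 378.324 -361.107   12.   ]] [ 460.976 -409.994   12.   ] [np.float64(129.75738489701504), np.float64(137.39766159093955)]
t 1.7 at [428.399  80.013 226.379] yaw 177.4 q6 -1.52 rp [-179.937    0.043] F [ 0.869  1.244 -0.035] grip 91.9 0.0
  turn z -0.3 then tool d [-176.487 -247.42   205.379]
```

Request:
servo_tool --deltas '[[[-0.0222, -0.031, 0], [0, 0, 0]], [[-0.0222, -0.031, 0], [0, 0, 0]], [[-0.0222, -0.031, 0], [0, 0, 0]], [[-0.0222, -0.031, 0], [0, 0, 0]], [[-0.0222, -0.031, 0.01], [0, 0, 0]], [[-0.0222, -0.031, 0.02], [0, 0, 0]], [[-0.0222, -0.031, 0.03], [0, 0, 0]], [[-0.0222, -0.031, 0.03], [0, 0, 0]], [[0, 0, 0.03], [0, 0, 0]], [[0, 0, 0.03], [0, 0, 0]], [[0, 0, 0.02], [0, 0, 0]], [[0, 0, 0.015], [0, 0, 0]], [[0, 0, 0.01], [0, 0, 0]], [[0, 0, 0.01], [0, 0, 0]], [[0, 0, 0], [0, 0, 0]]]'

```text
time: 3.58
tool_pos: [593.5, -171.2, 21.2]
tcp_rot: [3.141, -0.001, 3.101]
contact_force: [0.4, 0.9, 0.1]
grip_width: 92.0
finger_force: 0.0
```

Request:
servo_tool --deltas '[[[0, 0, 0], [0, 0, 0]], [[0, 0, 0], [0, 0, 0]], [[0, 0, 0], [0, 0, 0]], [[0, 0, 0], [0, 0, 0]], [[0, 0, 0], [0, 0, 0]], [[0, 0, 0], [0, 0, 0]]]' --fingers 0

```text
time: 4.32
tool_pos: [593.8, -171.7, 21.8]
tcp_rot: [-3.141, 0.0, 3.101]
contact_force: [1.3, -1.1, -0.0]
grip_width: 41.2
finger_force: 30.0
```

Request:
servo_tool --deltas '[[[0, 0, -0.01], [0, 0, 0]], [[0, 0, -0.02], [0, 0, 0]], [[0, 0, -0.03], [0, 0, 0]], [[0, 0, -0.02], [0, 0, 0]], [[0.0123, -0.0243, 0], [0, 0, 0]], [[0.0123, -0.0243, 0], [0, 0, 0]], [[0.0123, -0.0243, 0], [0, 0, 0]], [[0.0123, -0.0243, 0], [0, 0, 0]], [[0.0123, -0.0243, 0], [0, 0, 0]], [[0.0123, -0.0243, 0], [0, 0, 0]], [[0.0123, -0.0243, 0], [0, 0, 0]], [[0.0123, -0.0243, 0], [0, 0, 0]], [[0.0123, -0.0243, 0], [0, 0, 0]], [[0.0123, -0.0243, 0], [0, 0, 0]], [[0, 0, 0.02], [0, 0, 0]], [[0, 0, 0.02], [0, 0, 0]], [[0, 0, 0], [0, 0, 0]]]'

```text
time: 6.45
tool_pos: [460.2, -408.4, 60.5]
tcp_rot: [3.139, -0.002, 3.101]
contact_force: [0.3, 0.7, -2.8]
grip_width: 41.0
finger_force: 30.0
```

```bash
python3 - <<'E'
from h import *
t=cap("top","top2");s=cap("scene","scene2")
go(461,-410,14.5)
cv2.imwrite("pics/c.png",np.hstack([cv2.resize(t[150:250,330:430],(400,400),interpolation=cv2.INTER_CUBIC),cv2.resize(s[120:220,140:240],(400,400),interpolation=cv2.INTER_CUBIC)]))
E
```

```text
t 6.5 at [ 461.33  -409.427   62.375] yaw 177.7 q6 -2.38 rp [-179.987    0.023] F [ 0.762  0.282 -1.384] grip 41.1 30.0
  turn z -0.0 then tool d [ 0.306 -0.586 47.875]
```

View pics/c.png

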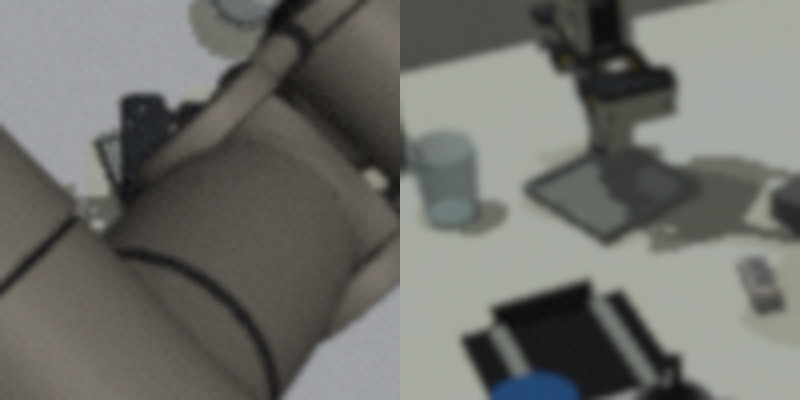

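```bash
python3 - <<'E'
from h import *
print(onz("scene",[(193,168.7)],12))
E
```

```text
[[ 470.187 -392.306   12.   ]]
```

Request:
servo_tool --deltas '[[[0, 0, 0.02], [0, 0, 0]], [[0, 0, 0.015], [0, 0, 0]], [[0, 0, 0.008], [0, 0, 0]], [[0, 0, 0.004], [0, 0, 0]], [[0, 0, 0], [0, 0, 0]], [[0, 0, 0], [0, 0, 0]]]'

```text
time: 7.3
tool_pos: [461.3, -409.6, 15.2]
tcp_rot: [-3.141, 0.001, 3.101]
contact_force: [0.6, 0.3, -2.0]
grip_width: 41.2
finger_force: 30.0
```

```bash
python3 - <<'E'
from h import *
print(onz("top",[(381.5,198.5),(355,184),(393,173),(410,211),(371,224)],14))
s=cap("scene","scene3")
t=cv2.imread("pics/top0.png")
cv2.imwrite("pics/d.png",np.hstack([cv2.resize(t[160:240,340:420],(400,400),interpolation=cv2.INTER_CUBIC),cv2.resize(s[140:200,160:220],(400,400),interpolation=cv2.INTER_CUBIC)]))
E
```

```text
[[ 458.465 -410.361   14.   ]
 [ 503.285 -336.749   14.   ]
 [ 532.94  -449.349   14.   ]
 [ 419.841 -489.187   14.   ]
 [ 385.23  -374.838   14.   ]]
```

View pics/d.png

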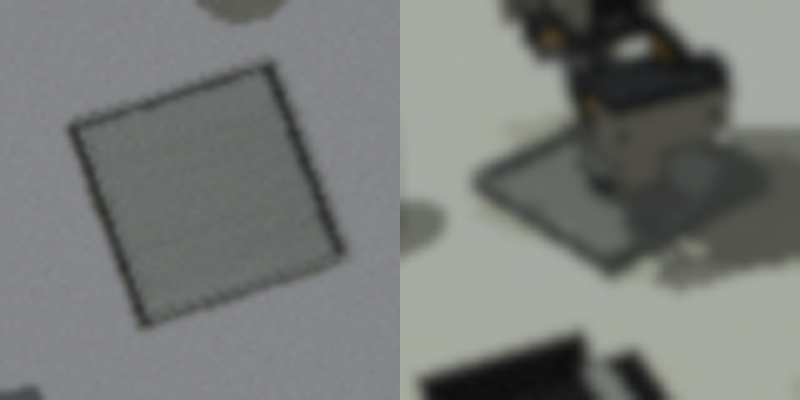

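The tray quad's centre is at about (381,198) in the top view, or (460,-409), and the hand stands in it. Releasing.

Request:
servo_tool --deltas '[[[0, 0, 0.0008], [0, 0, 0]], [[0, 0, 0], [0, 0, 0]]]'

```text
time: 7.6
tool_pos: [461.1, -409.3, 14.0]
tcp_rot: [3.142, 0.0, 3.101]
contact_force: [1.4, 0.0, -1.8]
grip_width: 40.9
finger_force: 30.0
```

Request:
servo_tool --deltas '[[[0, 0, 0], [0, 0, 0]], [[0, 0, 0], [0, 0, 0]], [[0, 0, 0], [0, 0, 0]], [[0, 0, -0.01], [0, 0, 0]], [[0, 0, -0.02], [0, 0, 0]], [[0, 0, -0.03], [0, 0, 0]], [[0, 0, -0.04], [0, 0, 0]], [[0, 0, -0.03], [0, 0, 0]]]' --fingers 0.67

```text
time: 8.6
tool_pos: [461.4, -409.7, 146.5]
tcp_rot: [-3.14, 0.002, 3.101]
contact_force: [1.2, 0.7, -0.8]
grip_width: 61.3
finger_force: 0.0
```

```bash
python3 - <<'E'
from h import *
go(562.5,-63.5,48,64)
E
```

```text
t 8.6 at [ 461.405 -409.676  146.539] yaw 177.7 q6 -2.38 rp [-179.905    0.096] F [ 1.18   0.745 -0.769] grip 61.3 0.0
  turn z 113.7 then tool d [355.458 -60.89   98.539]
```

Request:
servo_tool --deltas '[[[0, 0, 0], [0, 0, 9.5]], [[0, 0, 0], [0, 0, 9.5]], [[0, 0, 0], [0, 0, 9.5]], [[0, 0, 0], [0, 0, 9.5]], [[0, 0, 0], [0, 0, 9.5]], [[0, 0, 0], [0, 0, 9.5]], [[0, 0, 0], [0, 0, 9.5]], [[0, 0, 0], [0, 0, 9.5]], [[0, 0, 0], [0, 0, 9.5]], [[0, 0, 0], [0, 0, 9.5]], [[0, 0, 0], [0, 0, 9.5]], [[0, 0, 0], [0, 0, 9.2]]]'

```text
time: 10.1
tool_pos: [461.1, -409.4, 144.7]
tcp_rot: [3.141, 0.0, 1.112]
contact_force: [0.5, 0.5, -0.5]
grip_width: 61.4
finger_force: 0.0
```

Request:
servo_tool --deltas '[[[0.0355, -0.0061, 0], [0, 0, 0]], [[0.0355, -0.0061, 0], [0, 0, 0]], [[0.0355, -0.0061, 0], [0, 0, 0]], [[0.0355, -0.0061, 0], [0, 0, 0]], [[0.0355, -0.0061, 0], [0, 0, 0]], [[0.0355, -0.0061, 0], [0, 0, 0]], [[0.0355, -0.0061, 0], [0, 0, 0]], [[0.0355, -0.0061, 0], [0, 0, 0]], [[0.0355, -0.0061, 0], [0, 0, 0]], [[0.0355, -0.0061, 0], [0, 0, 0]], [[0, 0, 0.02], [0, 0, 0]], [[0, 0, 0], [0, 0, 0]], [[0, 0, 0], [0, 0, 0]]]'

```text
time: 11.72
tool_pos: [562.1, -63.9, 124.8]
tcp_rot: [3.141, -0.0, 1.116]
contact_force: [1.3, 0.4, -0.0]
grip_width: 61.6
finger_force: 0.0
```

```bash
python3 - <<'E'
from h import *
t=cap("top","top4");s=cap("scene","scene4")
go(562.5,-63.5,48,64)
cv2.imwrite("pics/e.png",np.hstack([cv2.resize(t[120:220,230:410],(440,400),interpolation=cv2.INTER_CUBIC),cv2.resize(s[140:230,150:240],(360,400),interpolation=cv2.INTER_CUBIC)]))
E
```

```text
t 11.8 at [562.266 -64.127 124.859] yaw 64.0 q6 0.21 rp [179.918  -0.022] F [0.526 1.022 0.087] grip 61.2 0.0
  turn z -0.0 then tool d [ 0.666 -0.065 76.859]
```

View pics/e.png

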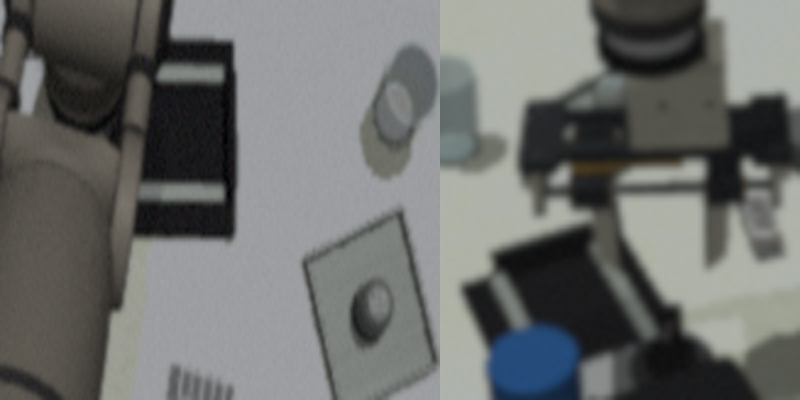

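The objective stands upright in the tray at crop (373,308), and the hand is above the knob. I'll descend and grip.

Request:
servo_tool --deltas '[[[0, 0, 0.02], [0, 0, 0]], [[0, 0, 0.02], [0, 0, 0]], [[0, 0, 0.015], [0, 0, 0]], [[0, 0, 0.012], [0, 0, 0]], [[0, 0, 0.008], [0, 0, 0]], [[0, 0, 0], [0, 0, 0]], [[0, 0, 0], [0, 0, 0]]]'

```text
time: 12.7
tool_pos: [562.2, -63.6, 49.4]
tcp_rot: [3.141, -0.0, 1.117]
contact_force: [0.6, 0.5, 0.1]
grip_width: 61.6
finger_force: 0.0
```

Request:
servo_tool --deltas '[[[0, 0, 0], [0, 0, 0]], [[0, 0, 0], [0, 0, 0]], [[0, 0, 0], [0, 0, 0]], [[0, 0, 0], [0, 0, 0]], [[0, 0, 0], [0, 0, 0]], [[0, 0, 0], [0, 0, 0]], [[0, 0, 0], [0, 0, 0]]]' --fingers 0

```text
time: 13.58
tool_pos: [561.0, -63.1, 48.8]
tcp_rot: [-3.14, 0.0, 1.117]
contact_force: [-4.0, 3.3, 3.1]
grip_width: 14.4
finger_force: 29.2
```

```bash
python3 - <<'E'
from h import *
go(562.5,-63.5,48,64);print(bot.get_obs()['moment'])
E
```

```text
t 13.6 at [561.046 -63.128  48.768] yaw 64.0 q6 0.21 rp [-179.887    0.01 ] F [-4.017  3.279  3.104] grip 14.4 29.2
  turn z -0.0 then tool d [0.303 1.47  0.768]
[ 0.28   0.91  -0.087]
```

Request:
servo_tool --deltas '[[[0, -0.0015, 0], [0, 0, -3]], [[0, 0, 0], [0, 0, -7]], [[0, 0, 0], [0, 0, -7]], [[0, 0, 0], [0, 0, -7]], [[0, 0, 0], [0, 0, -7]], [[0, 0, 0], [0, 0, -7]], [[0, 0, 0], [0, 0, -7]], [[0, 0, 0], [0, 0, -7]], [[0, 0, 0], [0, 0, -7]], [[0, 0, 0], [0, 0, -7]], [[0, 0, 0], [0, 0, -7]], [[0, 0, 0], [0, 0, -7]], [[0, 0, 0], [0, 0, -7]], [[0, 0, 0], [0, 0, -7]], [[0, 0, 0], [0, 0, -7]], [[0, 0, 0], [0, 0, -5]], [[0, 0, 0], [0, 0, 0]], [[0, 0, 0], [0, 0, 0]]]'

```text
time: 15.82
tool_pos: [563.4, -63.0, 48.9]
tcp_rot: [3.141, 0.006, 2.967]
contact_force: [7.6, 3.0, -7.3]
grip_width: 13.9
finger_force: 29.8
```

```bash
python3 - <<'E'
from h import *
go(562.5,-63.5,48,177.7);print(bot.get_obs()['moment'])
E
```

```text
t 15.8 at [563.403 -62.963  48.886] yaw 170.0 q6 -1.64 rp [179.963   0.356] F [ 7.594  3.046 -7.339] grip 13.9 29.8
  turn z -7.7 then tool d [ 0.88  -0.573  0.886]
[ 0.306 -1.286  0.031]
```

Request:
servo_tool --deltas '[[[-0.001, 0, 0], [0, 0, -4]], [[0, 0, 0], [0, 0, -4]], [[0, 0, 0], [0, 0, -2]], [[0, 0, 0], [0, 0, -2]], [[0, 0, 0], [0, 0, 0]], [[0, 0, 0], [0, 0, 0]]]'

```text
time: 16.58
tool_pos: [563.5, -63.0, 48.9]
tcp_rot: [3.141, 0.005, -3.109]
contact_force: [4.9, 3.2, -4.4]
grip_width: 14.3
finger_force: 31.0
```

```bash
python3 - <<'E'
from h import *
go(562.5,-63.5,48,177.7);print(bot.get_obs()['moment'])
E
```

```text
t 16.6 at [563.53  -62.982  48.903] yaw -178.1 q6 -1.85 rp [179.986   0.258] F [ 4.923  3.177 -4.44 ] grip 14.3 31.0
  turn z 4.2 then tool d [ 1.008 -0.559  0.903]
[ 0.461 -0.742 -0.733]
```

Request:
servo_tool --deltas '[[[0, 0, 0], [0, 0, 3]], [[0, 0, 0], [0, 0, 0]]]'

```text
time: 16.82
tool_pos: [563.5, -63.0, 48.8]
tcp_rot: [3.142, 0.004, 3.123]
contact_force: [4.4, 2.9, -3.5]
grip_width: 13.7
finger_force: 29.8
```

Request:
servo_tool --deltas '[[[0, 0, 0], [0, 0, 0]], [[0, 0, 0], [0, 0, 0]], [[0, 0, 0], [0, 0, 0]], [[0, 0, -0.01], [0, 0, 0]], [[0, 0, -0.02], [0, 0, 0]], [[0, 0, -0.02], [0, 0, 0]], [[0, 0, 0], [0, 0, 0]]]' --fingers 0.67

```text
time: 17.7
tool_pos: [562.7, -63.3, 100.9]
tcp_rot: [-3.141, 0.004, 3.124]
contact_force: [0.4, 0.4, -0.6]
grip_width: 61.6
finger_force: 0.0
```

```bash
python3 - <<'E'
from h import *
go(654.4,-66.7,41,177.7)
E
```

```text
t 17.7 at [562.719 -63.328 100.917] yaw 179.0 q6 -1.80 rp [-179.949    0.235] F [ 0.353  0.379 -0.552] grip 61.6 0.0
  turn z 1.3 then tool d [-91.743   0.31   59.917]
```

Request:
servo_tool --deltas '[[[0, 0, 0], [0, 0, 1.3]], [[-0.02, 0, 0], [0, 0, 0]], [[-0.03, 0, 0], [0, 0, 0]], [[-0.03, 0, 0], [0, 0, 0]], [[-0.0117, 0, 0], [0, 0, 0]], [[0, 0, 0.02], [0, 0, 0]], [[0, 0, 0.02], [0, 0, 0]], [[0, 0, 0.012], [0, 0, 0]], [[0, 0, 0.008], [0, 0, 0]], [[0, 0, 0], [0, 0, 0]]]'

```text
time: 18.95
tool_pos: [652.9, -66.6, 38.4]
tcp_rot: [3.141, -0.001, 3.101]
contact_force: [1.2, -0.0, 0.6]
grip_width: 61.5
finger_force: 0.0
```

Request:
servo_tool --deltas '[[[0, 0, 0], [0, 0, 0]], [[0, 0, 0], [0, 0, 0]], [[0, 0, 0], [0, 0, 0]], [[0, 0, 0], [0, 0, 0]], [[0, 0, 0], [0, 0, 0]], [[0, 0, 0], [0, 0, 0]], [[0, 0, 0], [0, 0, 0]]]' --fingers 0

```text
time: 19.82
tool_pos: [653.1, -66.7, 38.9]
tcp_rot: [3.141, -0.0, 3.101]
contact_force: [0.4, 0.9, 1.6]
grip_width: 9.9
finger_force: 30.0
```

Request:
servo_tool --deltas '[[[0, -0.005, 0], [0, 0, 0]], [[0, -0.01, 0], [0, 0, 0]], [[0, -0.01, 0], [0, 0, 0]], [[0, -0.01, 0], [0, 0, 0]], [[0, -0.01, 0], [0, 0, 0]], [[0, -0.01, 0], [0, 0, 0]], [[0, -0.01, 0], [0, 0, 0]], [[0, -0.01, 0], [0, 0, 0]], [[0, -0.01, 0], [0, 0, 0]], [[0, -0.01, 0], [0, 0, 0]], [[0, -0.005, 0], [0, 0, 0]], [[0, -0.004, 0], [0, 0, 0]], [[0, 0, 0], [0, 0, 0]], [[0, 0, 0], [0, 0, 0]]]'

```text
time: 21.58
tool_pos: [648.8, -171.4, 38.9]
tcp_rot: [-3.141, -0.0, 3.101]
contact_force: [-2.7, -0.3, 2.5]
grip_width: 10.3
finger_force: 30.0
```

Request:
servo_tool --deltas '[[[0, -0.004, 0], [0, 0, 0]], [[0, -0.004, 0], [0, 0, 0]], [[0, -0.004, 0], [0, 0, 0]], [[0, 0, 0], [0, 0, 0]]]'

```text
time: 22.08
tool_pos: [648.3, -182.8, 38.9]
tcp_rot: [-3.142, -0.0, 3.101]
contact_force: [-3.5, 0.4, 3.4]
grip_width: 9.7
finger_force: 30.0
```

Request:
servo_tool --deltas '[[[0, -0.003, 0], [0, 0, 0]], [[0, -0.003, 0], [0, 0, 0]], [[0, -0.002, 0], [0, 0, 0]], [[0, 0, 0], [0, 0, 0]]]'

```text
time: 22.58
tool_pos: [648.1, -185.8, 38.9]
tcp_rot: [3.136, -0.002, 3.103]
contact_force: [-3.2, 17.8, 6.2]
grip_width: 9.7
finger_force: 30.0
```

Request:
servo_tool --deltas '[[[0, -0.002, 0], [0, 0, 0]], [[0, -0.002, 0], [0, 0, 0]], [[0, 0, 0], [0, 0, 0]]]'

```text
time: 22.95
tool_pos: [648.1, -185.8, 38.8]
tcp_rot: [3.13, -0.003, 3.104]
contact_force: [-2.4, 30.0, 10.3]
grip_width: 9.8
finger_force: 30.0
```

Request:
servo_tool --deltas '[[[0, 0.004, 0], [0, 0, 0]], [[0, 0, 0], [0, 0, 0]]]'

```text
time: 23.2
tool_pos: [648.1, -185.9, 38.9]
tcp_rot: [3.136, -0.002, 3.103]
contact_force: [-3.8, 16.8, 6.3]
grip_width: 10.1
finger_force: 30.0
```

Request:
servo_tool --deltas '[[[0, 0, 0], [0, 0, 0]], [[0, 0, 0], [0, 0, 0]], [[0, 0, -0.01], [0, 0, 0]], [[0, 0, -0.03], [0, 0, 0]], [[0, 0, -0.03], [0, 0, 0]], [[0, 0, -0.03], [0, 0, 0]], [[0.04, 0, -0.03], [0, 0, 0]], [[0.04, 0, -0.03], [0, 0, 0]], [[0.04, 0, 0], [0, 0, 0]], [[0.04, 0, 0], [0, 0, 9]], [[0, 0, 0], [0, 0, 10]], [[0, 0, 0], [0, 0, 10]], [[0, 0, 0], [0, 0, 10]], [[0, 0, 0], [0, 0, 10]], [[0, 0, 0], [0, 0, 10]], [[0, 0, 0], [0, 0, 10]], [[0, 0, 0], [0, 0, 10]], [[0, 0, 0], [0, 0, 10]]]' --fingers 0.67

```text
time: 25.45
tool_pos: [488.6, -184.8, 199.7]
tcp_rot: [3.14, 0.001, 1.542]
contact_force: [0.4, 0.7, -0.7]
grip_width: 61.5
finger_force: 0.0
```

```bash
python3 - <<'E'
from h import *
go(485,370,100,88.6)
E
```

```text
t 25.4 at [ 488.606 -184.78   199.741] yaw 88.3 q6 -0.48 rp [179.905   0.05 ] F [ 0.43   0.698 -0.708] grip 61.5 0.0
  turn z -0.3 then tool d [554.527 -17.159  99.741]
```

Request:
servo_tool --deltas '[[[0.02, 0, 0], [0, 0, 0]], [[0.04, -0.002, 0], [0, 0, 0]], [[0.04, -0.002, 0], [0, 0, 0]], [[0.04, -0.002, 0], [0, 0, 0]], [[0.04, -0.002, 0], [0, 0, 0]], [[0.04, -0.002, 0], [0, 0, 0]], [[0.04, -0.002, 0], [0, 0, 0]], [[0.04, -0.001, 0], [0, 0, 0]], [[0.04, -0.001, 0], [0, 0, 0]], [[0.04, -0.001, 0], [0, 0, 0]], [[0.04, -0.001, 0], [0, 0, 0]], [[0.04, -0.001, 0], [0, 0, 0]], [[0.04, 0, 0], [0, 0, 0]], [[0.04, 0, 0], [0, 0, 0]], [[0.014, 0, 0], [0, 0, 0]], [[0, 0, 0], [0, 0, 0]]]'

```text
time: 27.45
tool_pos: [483.1, 370.8, 198.9]
tcp_rot: [-3.142, 0.0, 1.552]
contact_force: [1.1, 0.8, -0.4]
grip_width: 61.3
finger_force: 0.0
```

```bash
cat >> h.py <<'E'
def find(im,n="top",z=9):
    """slides: grey plates darker than the bench, by adaptive threshold + minAreaRect"""
    g=cv2.cvtColor(im,cv2.COLOR_BGR2GRAY);sat=cv2.cvtColor(im,cv2.COLOR_BGR2HSV)[...,1]
    d=cv2.GaussianBlur(cv2.medianBlur(g,51),(0,0),3).astype(int)-g
    m=((d>9)&(sat<70)).astype(np.uint8)*255
    m=cv2.morphologyEx(m,cv2.MORPH_CLOSE,np.ones((3,3)));out=[]
    for c in cv2.findContours(m,cv2.RETR_EXTERNAL,cv2.CHAIN_APPROX_NONE)[0]:
        if len(c)<20: continue
        r=cv2.minAreaRect(c);q=onz(n,cv2.boxPoints(r),z);e1,e2=q[1]-q[0],q[2]-q[1]
        if np.linalg.norm(e1)<np.linalg.norm(e2): e1,e2=e2,e1
        L,W=np.linalg.norm(e1),np.linalg.norm(e2)
        if 60<L<100 and 20<W<50: out.append((q.mean(0)[:2].round(1),round(np.degrees(np.arctan2(e1[1],e1[0]))%180,1),round(L),round(W)))
    return out
E
python3 - <<'E'
from h import *
t=cap("top","top5");s=cap("scene","scene5")
for n,i,f in(("top",t,"top0"),("scene",s,"scene0")):
    print(n);[print(" ",x) for x in find(i,n)]; print(" at start");[print(" ",x) for x in find(cv2.imread(f"pics/{f}.png"),n)]
go(485,370,100,88.6)
cv2.imwrite("pics/f.png",np.vstack([cv2.resize(t[110:240,90:350],(600,300),interpolation=cv2.INTER_CUBIC),cv2.resize(s[180:330,200:340],(600,300),interpolation=cv2.INTER_CUBIC)]))
E
```

```text
top
  (array([-16.8,  42.1]), np.float64(112.7), 73, 29)
  (array([240.7, 635.2]), np.float64(88.2), 80, 47)
  (array([ 407.6, -205.3]), np.float64(74.2), 80, 36)
  (array([422.7, 198.2]), np.float64(73.1), 80, 34)
  (array([432.3,  17.1]), np.float64(68.0), 81, 34)
 at start
  (array([ -0.8, 410.8]), np.float64(88.1), 79, 49)
  (array([ 69.8, 455.7]), np.float64(26.1), 68, 46)
  (array([ 407.3, -204.7]), np.float64(78.9), 80, 35)
  (array([424.1, 198.1]), np.float64(72.4), 80, 33)
  (array([432.2,  17.3]), np.float64(67.7), 80, 34)
  (array([467.2, 657.4]), np.float64(49.5), 90, 34)
  (array([484.9, 370.3]), np.float64(88.5), 81, 30)
scene
  (array([437. ,  21.6]), np.float64(67.8), 94, 39)
  (array([8.7, 6.5]), np.float64(46.5), 96, 46)
 at start
  (array([487., 376.]), np.float64(87.3), 87, 40)
  (array([391.6, 322.9]), np.float64(121.5), 80, 38)
  (array([228.1, 444.2]), np.float64(80.6), 71, 23)
  (array([428. , 203.6]), np.float64(71.0), 88, 40)
  (array([200.1, 302.9]), np.float64(12.0), 93, 32)
  (array([311.3, 216.8]), np.float64(63.6), 91, 39)
  (array([436.5,  21.3]), np.float64(66.7), 92, 39)
  (array([ 411.2, -200.7]), np.float64(74.7), 98, 41)
t 27.6 at [483.668 369.309 199.034] yaw 88.7 q6 0.55 rp [-179.996    0.027] F [ 0.907  0.978 -0.606] grip 61.3 0.0
  turn z 0.1 then tool d [ 0.724  1.315 99.034]
```

View pics/f.png

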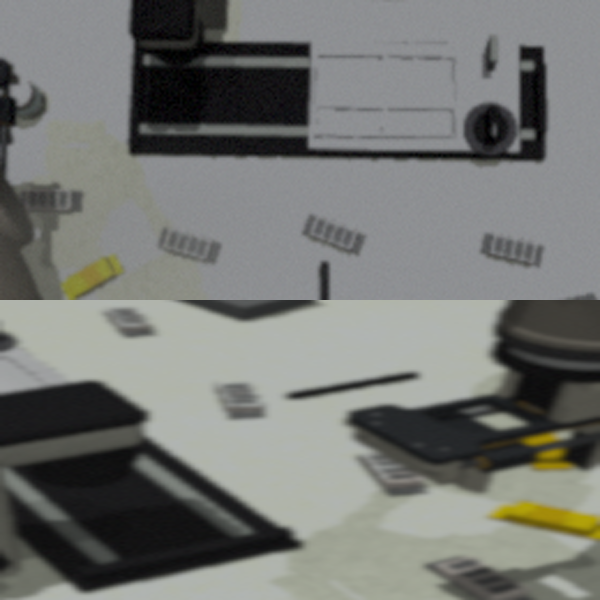

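Request:
servo_tool --deltas '[[[0.0025, 0.0018, 0.03], [0, 0, 0]], [[0, 0, 0.04], [0, 0, 0]], [[0, 0, 0.04], [0, 0, 0]], [[0, 0, 0.03], [0, 0, 0]], [[0, 0, 0.02], [0, 0, 0]], [[0, 0, 0.015], [0, 0, 0]], [[0, 0, 0.01], [0, 0, 0]], [[0, 0, 0.006], [0, 0, 0]], [[0, 0, 0], [0, 0, 0]], [[0, 0, 0], [0, 0, 0]]]'

```text
time: 28.8
tool_pos: [486.1, 372.8, 8.6]
tcp_rot: [3.141, -0.001, 1.548]
contact_force: [0.3, 0.9, -0.3]
grip_width: 61.6
finger_force: 0.0
```

Request:
servo_tool --deltas '[[[0, 0, 0], [0, 0, 0]], [[0, 0, 0], [0, 0, 0]], [[0, 0, 0], [0, 0, 0]], [[0, 0, 0], [0, 0, 0]], [[0, 0, 0], [0, 0, 0]], [[0, 0, 0], [0, 0, 0]]]' --fingers 0

```text
time: 29.55
tool_pos: [485.7, 372.5, 8.0]
tcp_rot: [3.142, -0.0, 1.548]
contact_force: [-0.3, 1.4, -0.3]
grip_width: 25.2
finger_force: 30.0
```

```bash
python3 - <<'E'
from h import *
go(485,370,100,87.7)
t=cv2.imread("pics/top5.png")
cv2.imwrite("pics/g.png",cv2.resize(cv2.convertScaleAbs(t[120:185,220:330],alpha=1.5),(800,473),interpolation=cv2.INTER_CUBIC))
E
```

```text
t 29.6 at [485.73  372.532   7.974] yaw 88.7 q6 0.55 rp [180.     -0.007] F [-0.345  1.391 -0.256] grip 25.2 30.0
  turn z 1.0 then tool d [ -2.56   -0.628 -92.026]
```

View pics/g.png

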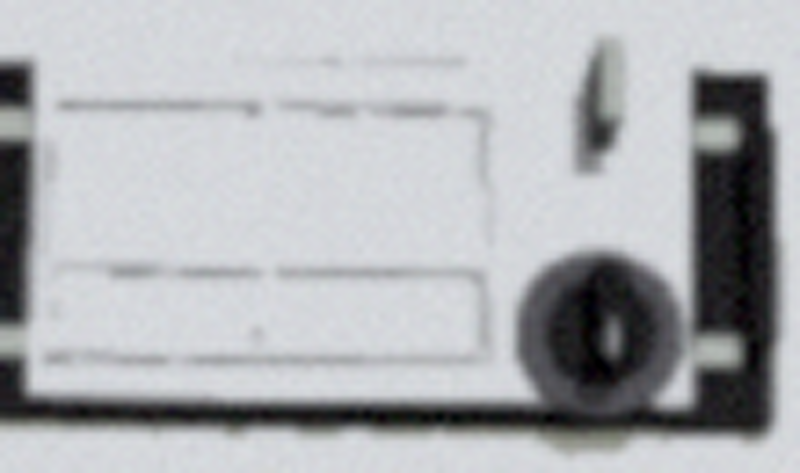

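```bash
cat >> h.py <<'E'
def loc(P,org): d=np.atleast_2d(P)[:,:2]-org;return np.c_[d@EX,d@EY]
E
python3 - <<'E'
from h import *
G=lambda x,y:(220+(x+.5)/7.273-.5,120+(y+.5)/7.273-.5)
T=np.array([648.1+2.5,-185.8]) # robot frame tab; x to be refined
tab=onz("top",[G(610,40),G(612,125),G(611,82)],75);print("tab cam",tab)
k=onz("top",[G(600,270),G(600,327)],41);print("knob",k,onz("top",[G(600,315)],60))
o=tab[2,:2]
print("lines x (rel tab cam)",[ (y,loc(onz("top",[G(x,y)],z),o)[0]) for x,y,z in((150,357,32),(400,357,32),(150,272,32),(400,272,32),(150,105,32),(400,105,32),(400,60,30),(300,402,30))])
print("ends",[loc(onz("top",[G(x,y)],z),o)[0] for x,y,z in((48,200,32),(48,320,32),(487,200,32),(487,320,32),(28,220,30),(692,220,30),(258,200,34))])
print("stops",[loc(onz("top",[G(770,220)],34),o)])
E
```

```text
tab cam [[ 665.857 -187.302   75.   ]
 [ 631.433 -186.508   75.   ]
 [ 648.812 -186.914   75.   ]]
knob [[ 582.348 -183.355   41.   ]
 [ 559.16  -182.298   41.   ]] [[ 559.358 -180.214   60.   ]]
lines x (rel tab cam) [(357, array([-102.079,  178.954])), (357, array([-100.796,   79.565])), (272, array([-67.283, 179.513])), (272, array([-65.997,  79.705])), (105, array([  1.919, 180.62 ])), (105, array([ 3.213, 79.991])), (60, array([22.711, 79.967])), (402, array([-119.166,  119.113]))]
ends [array([-38.124, 220.85 ]), array([-87.501, 219.818]), array([-35.857,  44.98 ]), array([-85.245,  44.985]), array([-45.945, 228.8  ]), array([-42.558, -37.274]), array([-37.59 , 136.736])]
stops [array([[-43.303, -67.834]])]
```

Request:
servo_tool --deltas '[[[0, 0, -0.01], [0, 0, 1]], [[0, 0, -0.03], [0, 0, 0]], [[0, 0, -0.03], [0, 0, 0]], [[-0.02, 0, -0.03], [0, 0, 0]], [[-0.034, 0, -0.01], [0, 0, 0]], [[-0.034, 0, 0], [0, 0, 0]], [[-0.034, 0, 0], [0, 0, 0]], [[-0.034, 0, 0], [0, 0, 0]], [[-0.034, 0, 0], [0, 0, 0]], [[-0.034, 0, 0], [0, 0, 0]], [[-0.034, 0, 0], [0, 0, 0]], [[-0.034, 0, 0], [0, 0, 0]], [[-0.034, 0, 0], [0, 0, 0]], [[-0.034, 0.03, 0], [0, 0, 0]], [[-0.014, 0.035, 0], [0, 0, 0]], [[0, 0.035, 0], [0, 0, 0]], [[0, 0.035, 0], [0, 0, 0]], [[0, 0.036, 0], [0, 0, 0]], [[0, 0, 0.02], [0, 0, 0]], [[0, 0, 0], [0, 0, 0]]]'

```text
time: 32.05
tool_pos: [640.5, -7.9, 96.6]
tcp_rot: [-3.138, -0.0, 1.53]
contact_force: [0.4, 1.1, -1.4]
grip_width: 25.9
finger_force: 30.0
```

```bash
python3 - <<'E'
from h import *
go(641.7,-8.2,38.5,87.7)
E
```

```text
t 32.0 at [640.476  -7.911  96.589] yaw 87.7 q6 -0.09 rp [-179.794   -0.022] F [ 0.419  1.059 -1.377] grip 25.9 30.0
  turn z -0.0 then tool d [-0.24   1.235 58.089]
```

Request:
servo_tool --deltas '[[[0, 0.001, 0.02], [0, 0, 0]], [[0, 0, 0.018], [0, 0, 0]], [[0, 0, 0.01], [0, 0, 0]], [[0, 0, 0.006], [0, 0, 0]], [[0, 0, 0.003], [0, 0, 0]], [[0, 0, 0], [0, 0, 0]], [[0, 0, 0], [0, 0, 0]]]'

```text
time: 32.92
tool_pos: [642.9, -8.1, 41.4]
tcp_rot: [3.141, -0.0, 1.531]
contact_force: [0.3, 0.9, -0.3]
grip_width: 25.7
finger_force: 30.0
```

Request:
servo_tool --deltas '[[[0, 0, 0.002], [0, 0, 0]], [[0, 0, 0.001], [0, 0, 0]], [[0, 0, 0], [0, 0, 0]], [[0, 0, 0], [0, 0, 0]]]'

```text
time: 33.42
tool_pos: [642.6, -8.1, 38.0]
tcp_rot: [3.142, -0.0, 1.531]
contact_force: [0.9, 0.8, 1.2]
grip_width: 25.7
finger_force: 30.0
```

Request:
servo_tool --deltas '[[[0, 0, 0], [0, 0, 0]], [[0, 0, 0], [0, 0, 0]], [[0, 0, -0.01], [0, 0, 0]], [[0, 0, -0.03], [0, 0, 0]], [[0, 0, -0.03], [0, 0, 0]], [[0, -0.035, -0.03], [0, 0, 0]], [[0, -0.035, 0], [0, 0, 0]], [[0, -0.035, 0], [0, 0, 0]], [[0, -0.035, 0], [0, 0, 0]], [[0, -0.035, 0], [0, 0, 0]], [[0, -0.035, 0], [0, 0, 7.5]], [[0, 0, 0], [0, 0, 7.5]], [[0, 0, 0], [0, 0, 0]]]' --fingers 0.46

```text
time: 35.05
tool_pos: [433.1, 0.3, 138.8]
tcp_rot: [3.14, -0.0, 1.27]
contact_force: [1.0, 1.4, -0.6]
grip_width: 42.3
finger_force: 0.0
```

```bash
python3 - <<'E'
from h import *
t=cap("top","top6")
[print(" ",x) for x in find(t)]
go(424,199,8,72.5)
cv2.imwrite("pics/g2.png",cv2.resize(cv2.convertScaleAbs(t[115:225,150:330],alpha=1.5),(800,489),interpolation=cv2.INTER_CUBIC))
E
```

```text
(array([242.1, 635.3]), np.float64(88.2), 80, 50)
  (array([ 407.4, -205.1]), np.float64(77.0), 80, 35)
  (array([424., 199.]), np.float64(72.4), 79, 34)
  (array([465.5, 657.9]), np.float64(51.2), 91, 37)
t 35.1 at [433.27    0.248 138.621] yaw 72.9 q6 0.12 rp [179.907  -0.016] F [ 0.038 -0.047  0.052] grip 42.0 0.0
  turn z 0.4 then tool d [186.766 -68.607 130.621]
```

View pics/g2.png

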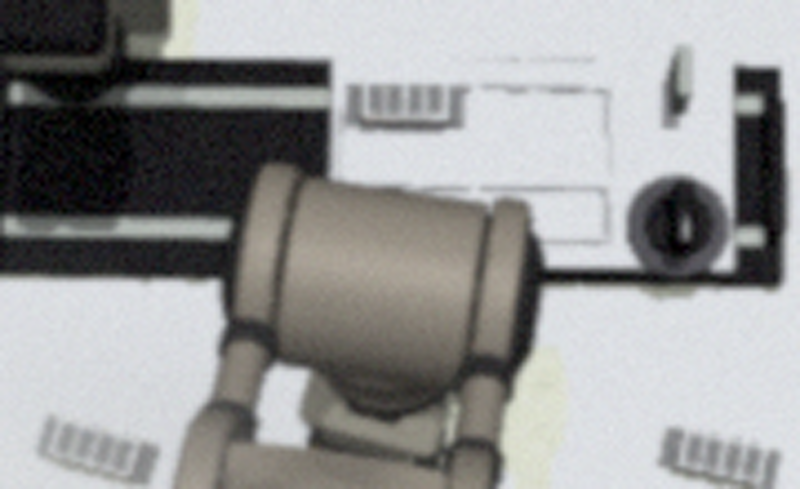

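Request:
servo_tool --deltas '[[[0.025, -0.009, 0], [0, 0, 0.4]], [[0.0325, -0.012, 0], [0, 0, 0]], [[0.0325, -0.012, 0], [0, 0, 0]], [[0.0325, -0.012, 0.01], [0, 0, 0]], [[0.0325, -0.012, 0.02], [0, 0, 0]], [[0.0325, -0.0112, 0.03], [0, 0, 0]], [[0, 0, 0.03], [0, 0, 0]], [[0, 0, 0.02], [0, 0, 0]], [[0, 0, 0.012], [0, 0, 0]], [[0, 0, 0.008], [0, 0, 0]], [[0, 0, 0], [0, 0, 0]], [[0, 0, 0], [0, 0, 0]]]' --fingers 0.67

```text
time: 36.6
tool_pos: [425.1, 199.8, 8.5]
tcp_rot: [3.141, -0.001, 1.262]
contact_force: [0.1, 0.0, 0.4]
grip_width: 61.2
finger_force: 0.0
```

Request:
servo_tool --deltas '[[[0, 0, 0], [0, 0, 0]], [[0, 0, 0], [0, 0, 0]], [[0, 0, 0], [0, 0, 0]], [[0, 0, 0], [0, 0, 0]], [[0, 0, 0], [0, 0, 0]], [[0, 0, 0], [0, 0, 0]]]' --fingers 0

```text
time: 37.35
tool_pos: [424.7, 199.7, 8.0]
tcp_rot: [3.141, -0.0, 1.262]
contact_force: [0.0, 0.1, 1.0]
grip_width: 26.0
finger_force: 30.0
```

```bash
python3 - <<'E'
from h import *
go(638.6,-97.2,38,87.7)
E
```

```text
t 37.4 at [424.662 199.708   7.982] yaw 72.3 q6 0.58 rp [179.994  -0.009] F [0.049 0.129 0.988] grip 26.0 30.0
  turn z -15.4 then tool d [-288.083  225.681  -30.018]
```

Request:
servo_tool --deltas '[[[0, 0, -0.01], [0, 0, 0]], [[0, 0, -0.03], [0, 0, -7.7]], [[0, 0, -0.03], [0, 0, -7.7]], [[0, 0, -0.04], [0, 0, 0]], [[-0.032, 0, 0], [0, 0, 0]], [[-0.032, 0, 0], [0, 0, 0]], [[-0.032, 0.03, 0], [0, 0, 0]], [[-0.032, 0.0325, 0], [0, 0, 0]], [[-0.032, 0.0325, 0], [0, 0, 0]], [[-0.032, 0.0325, 0], [0, 0, 0]], [[-0.032, 0.0325, 0], [0, 0, 0]], [[-0.032, 0.0325, 0], [0, 0, 0]], [[-0.032, 0.033, 0], [0, 0, 0]], [[0, 0, 0.02], [0, 0, 0]], [[0, 0, 0], [0, 0, 0]], [[0, 0, 0], [0, 0, 0]]]'

```text
time: 39.35
tool_pos: [638.3, -96.7, 98.7]
tcp_rot: [3.141, -0.0, 1.531]
contact_force: [1.3, 0.6, 0.5]
grip_width: 25.8
finger_force: 30.0
```

```bash
python3 - <<'E'
from h import *
go(638.6,-97.2,38,87.7)
E
```

```text
t 39.4 at [638.282 -96.701  98.681] yaw 87.7 q6 -0.23 rp [179.985  -0.005] F [1.341 0.576 0.514] grip 25.8 30.0
  turn z 0.0 then tool d [-0.485  0.338 60.681]
```

Request:
servo_tool --deltas '[[[-0.0005, 0.0003, 0.02], [0, 0, 0]], [[0, 0, 0.018], [0, 0, 0]], [[0, 0, 0.01], [0, 0, 0]], [[0, 0, 0.006], [0, 0, 0]], [[0, 0, 0.003], [0, 0, 0]], [[0, 0, 0.002], [0, 0, 0]], [[0, 0, 0.001], [0, 0, 0]], [[0, 0, 0], [0, 0, 0]], [[0, 0, 0], [0, 0, 0]]]'

```text
time: 40.48
tool_pos: [638.8, -97.7, 38.1]
tcp_rot: [3.141, 0.0, 1.531]
contact_force: [1.2, 1.3, -0.9]
grip_width: 25.7
finger_force: 30.0
```

Request:
servo_tool --deltas '[[[0, 0, 0], [0, 0, 0]], [[0, 0, 0], [0, 0, 0]], [[0, 0, -0.01], [0, 0, 0]], [[0, 0, -0.03], [0, 0, 0]], [[0, 0, -0.03], [0, 0, 0]], [[0, 0, -0.03], [0, 0, 6.6]], [[0, 0, 0], [0, 0, 6.6]], [[0, 0, 0], [0, 0, 6.7]], [[0.004, -0.0334, 0], [0, 0, 0]], [[0.004, -0.0334, 0], [0, 0, 0]], [[0.004, -0.0334, 0], [0, 0, 0]], [[0.004, -0.0334, 0], [0, 0, 0]], [[0.004, -0.0334, 0], [0, 0, 0]], [[0.004, -0.0334, 0], [0, 0, 0]], [[0.004, -0.0334, 0], [0, 0, 0]], [[0, 0, 0], [0, 0, 0]]]' --fingers 0.46

```text
time: 42.48
tool_pos: [431.3, 17.5, 138.7]
tcp_rot: [3.142, -0.0, 1.185]
contact_force: [1.2, 1.1, -0.4]
grip_width: 42.5
finger_force: 0.0
```

```bash
python3 - <<'E'
from h import *
t=cap("top","top7");s=cap("scene","scene7");[print(" ",x) for x in find(t)];[print(" s",x) for x in find(s,"scene",5)]
go(433,17.2,8,67.8)
E
```

```text
(array([ 407.4, -205.1]), np.float64(77.0), 80, 35)
  (array([466.1, 656.6]), np.float64(47.3), 93, 34)
 s (array([388.9, 321. ]), np.float64(121.5), 81, 39)
 s (array([199.5, 302.9]), np.float64(9.0), 88, 32)
 s (array([308.8, 216. ]), np.float64(62.5), 87, 41)
 s (array([-277.6,  144.4]), np.float64(27.7), 78, 31)
t 42.6 at [433.722  16.477 138.829] yaw 67.8 q6 0.25 rp [179.859  -0.036] F [1.141 0.205 0.18 ] grip 42.4 0.0
  turn z 0.0 then tool d [  0.397  -0.942 130.829]
```

Request:
servo_tool --deltas '[[[0.0004, -0.0009, 0.02], [0, 0, 0]], [[0, 0, 0.04], [0, 0, 0]], [[0, 0, 0.03], [0, 0, 0]], [[0, 0, 0.02], [0, 0, 0]], [[0, 0, 0.013], [0, 0, 0]], [[0, 0, 0.008], [0, 0, 0]], [[0, 0, 0], [0, 0, 0]], [[0, 0, 0], [0, 0, 0]]]' --fingers 0.67

```text
time: 43.58
tool_pos: [432.4, 17.3, 7.4]
tcp_rot: [3.141, -0.0, 1.183]
contact_force: [0.7, 1.1, -0.7]
grip_width: 61.5
finger_force: 0.1
```

Request:
servo_tool --deltas '[[[0, 0, 0], [0, 0, 0]], [[0, 0, 0], [0, 0, 0]], [[0, 0, 0], [0, 0, 0]], [[0, 0, 0], [0, 0, 0]], [[0, 0, 0], [0, 0, 0]], [[0, 0, 0], [0, 0, 0]]]' --fingers 0

```text
time: 44.32
tool_pos: [432.1, 17.3, 7.0]
tcp_rot: [3.141, -0.0, 1.183]
contact_force: [0.6, 0.5, 1.1]
grip_width: 25.5
finger_force: 30.0
```

```bash
python3 - <<'E'
from h import *
go(574.3,-5.5,38,87.7)
E
```

```text
t 44.3 at [432.129  17.342   6.962] yaw 67.8 q6 0.25 rp [179.993  -0.006] F [0.564 0.491 1.08 ] grip 25.5 30.0
  turn z -19.9 then tool d [-17.118 142.974 -31.038]
```

Request:
servo_tool --deltas '[[[0, 0, -0.01], [0, 0, 0]], [[0, 0, -0.03], [0, 0, -6.6]], [[0, 0, -0.03], [0, 0, -6.6]], [[0, 0, -0.04], [0, 0, -6.7]], [[-0.003, 0.023, 0], [0, 0, 0]], [[-0.0035, 0.03, 0], [0, 0, 0]], [[-0.0035, 0.03, 0], [0, 0, 0]], [[-0.0035, 0.03, 0], [0, 0, 0]], [[-0.0036, 0.03, 0], [0, 0, 0]], [[0, 0, 0.02], [0, 0, 0]], [[0, 0, 0], [0, 0, 0]], [[0, 0, 0], [0, 0, 0]]]'

```text
time: 45.82
tool_pos: [574.2, -5.4, 97.7]
tcp_rot: [3.141, -0.0, 1.531]
contact_force: [1.9, 0.9, -0.6]
grip_width: 25.4
finger_force: 30.0
```

```bash
python3 - <<'E'
from h import *
go(574.3,-5.5,37,87.7)
E
```

```text
t 45.8 at [574.179  -5.445  97.66 ] yaw 87.7 q6 -0.10 rp [179.982  -0.005] F [ 1.911  0.887 -0.583] grip 25.4 30.0
  turn z -0.0 then tool d [-0.05   0.123 60.66 ]
```

Request:
servo_tool --deltas '[[[0, 0, 0.02], [0, 0, 0]], [[0, 0, 0.018], [0, 0, 0]], [[0, 0, 0.01], [0, 0, 0]], [[0, 0, 0.006], [0, 0, 0]], [[0, 0, 0.003], [0, 0, 0]], [[0, 0, 0.002], [0, 0, 0]], [[0, 0, 0.0012], [0, 0, 0]], [[0, 0, 0], [0, 0, 0]], [[0, 0, 0], [0, 0, 0]]]'

```text
time: 46.95
tool_pos: [574.5, -5.5, 37.0]
tcp_rot: [3.141, -0.0, 1.531]
contact_force: [-0.1, 0.7, 0.8]
grip_width: 26.0
finger_force: 30.0
```

Request:
servo_tool --deltas '[[[0, 0, 0], [0, 0, 0]], [[0, 0, 0], [0, 0, 0]], [[0, 0, -0.01], [0, 0, 0]], [[0, 0, -0.03], [0, 0, 0]], [[0, 0, -0.03], [0, 0, 0]], [[0, 0, -0.03], [0, 0, 5.8]], [[0, 0, 0], [0, 0, 5.9]], [[-0.0334, -0.0161, 0], [0, 0, 0]], [[-0.0334, -0.0161, 0], [0, 0, 0]], [[-0.0334, -0.0161, 0], [0, 0, 0]], [[-0.0334, -0.0161, 0], [0, 0, 0]], [[-0.0334, -0.0161, 0], [0, 0, 0]], [[-0.0334, -0.0161, 0], [0, 0, 0]], [[-0.0334, -0.0161, 0], [0, 0, 0]], [[0, 0, 0], [0, 0, 0]], [[0, 0, 0], [0, 0, 0]]]' --fingers 0.46

```text
time: 48.95
tool_pos: [408.8, -204.9, 137.2]
tcp_rot: [3.141, -0.0, 1.326]
contact_force: [0.9, 1.0, -0.2]
grip_width: 41.9
finger_force: 0.0
```

```bash
python3 - <<'E'
from h import *
t=cap("top","top8");s=cap("scene","scene8");[print(" ",x) for x in find(t)];[print(" s",x) for x in find(s,"scene",5)]
go(408,-205.5,7.5,76)
cv2.imwrite("pics/m.png",np.vstack([cv2.resize(cv2.convertScaleAbs(t[110:230,190:370],alpha=1.5),(450,300),interpolation=cv2.INTER_CUBIC),cv2.resize(s[150:270,170:350],(450,300),interpolation=cv2.INTER_CUBIC)]))
E
```

```text
(array([463.8, 656.3]), np.float64(43.6), 96, 36)
 s (array([388.9, 321. ]), np.float64(121.5), 81, 39)
 s (array([199.5, 302.9]), np.float64(9.0), 88, 32)
 s (array([308. , 214.2]), np.float64(62.5), 91, 41)
 s (array([ 428.4, -761.1]), np.float64(1.7), 79, 24)
t 49.0 at [ 408.951 -204.415  136.897] yaw 76.1 q6 -0.39 rp [179.975  -0.009] F [ 0.326  0.664 -0.11 ] grip 42.3 0.0
  turn z 0.1 then tool d [ -1.283  -0.66  129.397]
```

View pics/m.png

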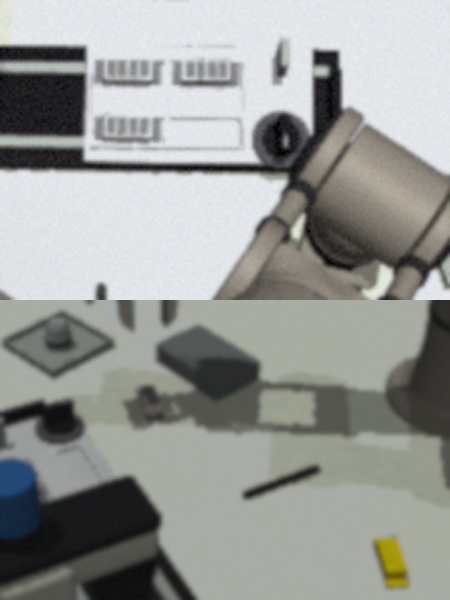

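Request:
servo_tool --deltas '[[[-0.0012, -0.0006, 0.02], [0, 0, 0]], [[0, 0, 0.04], [0, 0, 0]], [[0, 0, 0.03], [0, 0, 0]], [[0, 0, 0.02], [0, 0, 0]], [[0, 0, 0.012], [0, 0, 0]], [[0, 0, 0.007], [0, 0, 0]], [[0, 0, 0], [0, 0, 0]], [[0, 0, 0], [0, 0, 0]]]' --fingers 0.67

```text
time: 50.05
tool_pos: [407.9, -206.3, 8.3]
tcp_rot: [3.14, 0.0, 1.326]
contact_force: [0.2, 0.9, -0.2]
grip_width: 61.5
finger_force: 0.0
```

Request:
servo_tool --deltas '[[[0, 0, 0], [0, 0, 0]], [[0, 0, 0], [0, 0, 0]], [[0, 0, 0], [0, 0, 0]], [[0, 0, 0], [0, 0, 0]], [[0, 0, 0], [0, 0, 0]], [[0, 0, 0], [0, 0, 0]]]' --fingers 0

```text
time: 50.8
tool_pos: [407.5, -206.1, 7.7]
tcp_rot: [3.142, -0.0, 1.326]
contact_force: [0.8, 0.1, 1.4]
grip_width: 25.8
finger_force: 30.0
```

```bash
python3 - <<'E'
from h import *
go(570.7,-94.5,38,87.7)
E
```

```text
t 50.8 at [ 407.504 -206.138    7.738] yaw 76.0 q6 -0.39 rp [179.995  -0.001] F [0.829 0.081 1.389] grip 25.8 30.0
  turn z -11.7 then tool d [118.097 158.585 -30.262]
```

Request:
servo_tool --deltas '[[[0, 0, -0.01], [0, 0, 0]], [[0, 0, -0.03], [0, 0, -5.8]], [[0, 0, -0.03], [0, 0, -5.9]], [[0, 0, -0.04], [0, 0, 0]], [[0.0181, 0.0206, 0], [0, 0, 0]], [[0.02, 0.0276, 0], [0, 0, 0]], [[0.02, 0.0276, 0], [0, 0, 0]], [[0.02, 0.0276, 0], [0, 0, 0]], [[0.02, 0.0276, 0], [0, 0, 0]], [[0.02, 0.0276, 0], [0, 0, 0]], [[0, 0, 0.02], [0, 0, 0]], [[0, 0, 0], [0, 0, 0]], [[0, 0, 0], [0, 0, 0]]]'

```text
time: 52.42
tool_pos: [570.6, -94.7, 98.4]
tcp_rot: [3.141, 0.0, 1.53]
contact_force: [0.5, 0.4, -0.8]
grip_width: 25.5
finger_force: 30.0
```

```bash
python3 - <<'E'
from h import *
go(570.7,-94.5,37.7,87.7)
E
```

```text
t 52.4 at [570.623 -94.703  98.433] yaw 87.7 q6 -0.26 rp [179.981   0.002] F [ 0.495  0.367 -0.785] grip 25.5 30.0
  turn z -0.0 then tool d [ 0.206  0.068 60.733]
```

Request:
servo_tool --deltas '[[[0, 0, 0.02], [0, 0, 0]], [[0, 0, 0.018], [0, 0, 0]], [[0, 0, 0.01], [0, 0, 0]], [[0, 0, 0.006], [0, 0, 0]], [[0, 0, 0.003], [0, 0, 0]], [[0, 0, 0.002], [0, 0, 0]], [[0, 0, 0.0012], [0, 0, 0]], [[0, 0, 0], [0, 0, 0]], [[0, 0, 0], [0, 0, 0]]]'

```text
time: 53.55
tool_pos: [570.9, -94.5, 37.8]
tcp_rot: [3.141, 0.0, 1.531]
contact_force: [-0.7, 0.3, 0.4]
grip_width: 25.6
finger_force: 30.0
```

Request:
servo_tool --deltas '[[[0, 0, 0], [0, 0, 0]], [[0, 0, 0], [0, 0, 0]], [[0, 0, -0.01], [0, 0, 0]], [[0, 0, -0.03], [0, 0, 0]], [[0, 0, -0.03], [0, 0, 0]], [[0, 0, -0.03], [0, 0, -9]], [[0, 0, 0], [0, 0, -9]], [[0, 0, 0], [0, 0, -9]], [[0, 0, 0], [0, 0, -9]], [[0, 0, 0], [0, 0, -9]], [[0, 0, 0], [0, 0, -9]], [[0, 0, 0], [0, 0, -9]], [[0, 0, 0], [0, 0, -9]], [[0, 0, 0], [0, 0, -9]], [[0, 0, 0], [0, 0, -9]], [[0.02, -0.042, 0], [0, 0, 0]], [[0.021, -0.042, 0], [0, 0, 0]], [[0.021, -0.042, 0], [0, 0, 0]], [[0.021, -0.042, 0], [0, 0, 0]]]' --fingers 0.46

```text
time: 55.92
tool_pos: [480.4, -260.3, 138.3]
tcp_rot: [-3.141, 0.001, 3.102]
contact_force: [1.9, 0.7, -0.2]
grip_width: 42.2
finger_force: 0.0
```

```bash
python3 - <<'E'
from h import *
t=cap("top","top9")
go(648.8,-185.9,39,177.7)
cv2.imwrite("pics/n.png",cv2.resize(cv2.convertScaleAbs(t[115:185,210:350],alpha=1.5),(800,400),interpolation=cv2.INTER_CUBIC))
E
```

```text
t 56.0 at [ 478.057 -264.892  138.317] yaw 177.6 q6 -2.17 rp [-179.818   -0.013] F [-0.836 -3.1    0.706] grip 42.5 0.0
  turn z -0.1 then tool d [-167.436   85.781   99.317]
```

View pics/n.png

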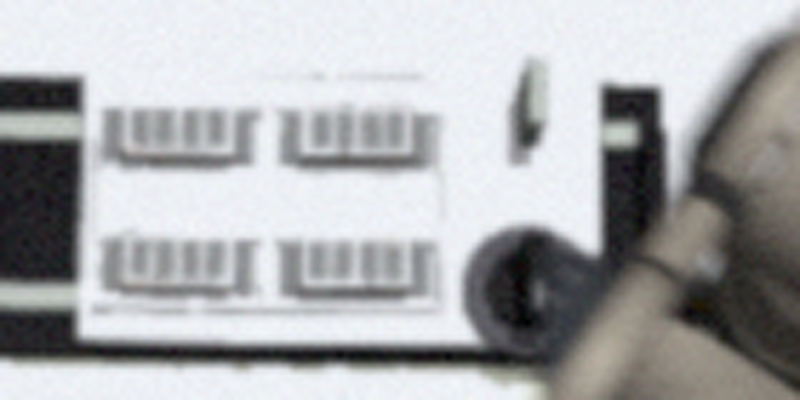

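Request:
servo_tool --deltas '[[[-0.02, 0.0108, 0], [0, 0, 0]], [[-0.0295, 0.015, 0], [0, 0, 0]], [[-0.0295, 0.015, 0], [0, 0, 0]], [[-0.0295, 0.015, 0], [0, 0, 0]], [[-0.0295, 0.015, 0], [0, 0, 0]], [[-0.0295, 0.015, 0], [0, 0, 0]], [[0, 0, 0.02], [0, 0, 0]], [[0, 0, 0.01], [0, 0, 0]], [[0, 0, 0], [0, 0, 0]]]'

```text
time: 57.1
tool_pos: [651.1, -179.9, 106.9]
tcp_rot: [3.141, -0.002, 3.101]
contact_force: [0.5, 0.9, -0.1]
grip_width: 42.3
finger_force: 0.0
```

```bash
python3 - <<'E'
from h import *
go(648.8,-185.9,39,177.7)
E
```

```text
t 57.1 at [ 651.132 -179.927  106.935] yaw 177.7 q6 -1.91 rp [179.961  -0.098] F [ 0.534  0.872 -0.062] grip 42.3 0.0
  turn z -0.0 then tool d [ 2.09  -6.062 67.935]
```

Request:
servo_tool --deltas '[[[0.002, -0.006, 0.01], [0, 0, 0]], [[0, 0, 0.02], [0, 0, 0]], [[0, 0, 0.018], [0, 0, 0]], [[0, 0, 0.012], [0, 0, 0]], [[0, 0, 0.008], [0, 0, 0]], [[0, 0, 0], [0, 0, 0]]]'

```text
time: 57.85
tool_pos: [649.4, -185.8, 38.9]
tcp_rot: [3.141, -0.001, 3.101]
contact_force: [-0.4, 0.8, 0.7]
grip_width: 42.2
finger_force: 0.0
```

Request:
servo_tool --deltas '[[[0, 0, 0], [0, 0, 0]], [[0, 0, 0], [0, 0, 0]], [[0, 0, 0], [0, 0, 0]], [[0, 0, 0], [0, 0, 0]], [[0, 0, 0], [0, 0, 0]], [[0, 0, 0], [0, 0, 0]]]' --fingers 0

```text
time: 58.6
tool_pos: [649.7, -185.9, 39.8]
tcp_rot: [-3.142, 0.0, 3.101]
contact_force: [-0.2, 2.0, 1.7]
grip_width: 10.0
finger_force: 30.0
```

Request:
servo_tool --deltas '[[[0, 0.003, 0], [0, 0, 0]], [[0, 0.007, 0], [0, 0, 0]], [[0, 0.01, 0], [0, 0, 0]], [[0, 0.012, 0], [0, 0, 0]], [[0, 0.012, 0], [0, 0, 0]], [[0, 0.012, 0], [0, 0, 0]], [[0, 0.012, 0], [0, 0, 0]], [[0, 0.012, 0], [0, 0, 0]], [[0, 0.012, 0], [0, 0, 0]], [[0, 0.012, 0], [0, 0, 0]], [[0, 0.012, 0], [0, 0, 0]], [[0, 0.012, 0], [0, 0, 0]], [[0, 0.012, 0], [0, 0, 0]], [[0, 0.012, 0], [0, 0, 0]], [[0, 0.012, 0], [0, 0, 0]], [[0, 0.01, 0], [0, 0, 0]], [[0, 0.007, 0], [0, 0, 0]], [[0, 0.005, 0], [0, 0, 0]], [[0, 0, 0], [0, 0, 0]]]'

```text
time: 60.98
tool_pos: [657.6, 1.2, 39.7]
tcp_rot: [3.14, 0.001, 3.102]
contact_force: [4.5, 2.3, 5.1]
grip_width: 9.9
finger_force: 30.0
```

Request:
servo_tool --deltas '[[[0, 0.003, 0], [0, 0, 0]], [[0, 0.003, 0], [0, 0, 0]], [[0, 0.003, 0], [0, 0, 0]], [[0, 0.002, 0], [0, 0, 0]], [[0, 0, 0], [0, 0, 0]]]'

```text
time: 61.6
tool_pos: [658.0, 11.4, 39.8]
tcp_rot: [3.141, 0.001, 3.101]
contact_force: [3.7, 0.8, 6.2]
grip_width: 9.9
finger_force: 30.0
```

Request:
servo_tool --deltas '[[[0, 0.002, 0], [0, 0, 0]], [[0, 0.002, 0], [0, 0, 0]], [[0, 0.002, 0], [0, 0, 0]], [[0, 0, 0], [0, 0, 0]]]'

```text
time: 62.1
tool_pos: [658.1, 13.9, 39.8]
tcp_rot: [-3.138, 0.001, 3.101]
contact_force: [3.1, -12.9, 4.9]
grip_width: 9.9
finger_force: 30.0
```

Request:
servo_tool --deltas '[[[0, 0.001, 0], [0, 0, 0]], [[0, 0.001, 0], [0, 0, 0]], [[0, 0, 0], [0, 0, 0]]]'

```text
time: 62.48
tool_pos: [658.1, 13.9, 39.7]
tcp_rot: [-3.136, 0.001, 3.1]
contact_force: [2.0, -19.8, 5.3]
grip_width: 10.0
finger_force: 30.0
```

Request:
servo_tool --deltas '[[[0, -0.003, 0], [0, 0, 0]], [[0, 0, 0], [0, 0, 0]]]'

```text
time: 62.72
tool_pos: [658.1, 13.9, 39.8]
tcp_rot: [-3.14, 0.001, 3.101]
contact_force: [2.8, -8.6, 4.6]
grip_width: 9.5
finger_force: 30.0
```

Request:
servo_tool --deltas '[[[0, 0, 0], [0, 0, 0]], [[0, 0, 0], [0, 0, 0]], [[0, 0, -0.01], [0, 0, 0]], [[0, 0, -0.025], [0, 0, 0]], [[0, 0, -0.025], [0, 0, 0]], [[0.02, 0, 0], [0, 0, 0]], [[0.03, 0, 0], [0, 0, 0]], [[0.03, 0, 0], [0, 0, 0]], [[0.012, 0, 0], [0, 0, 0]], [[0, 0, 0], [0, 0, 0]], [[0, 0, 0], [0, 0, 0]]]' --fingers 0.46

```text
time: 64.1
tool_pos: [567.0, 19.6, 99.8]
tcp_rot: [3.142, 0.002, 3.101]
contact_force: [1.1, 0.1, -0.8]
grip_width: 42.6
finger_force: 0.0
```

```bash
python3 - <<'E'
from h import *
go(565.3,17.6,48,177.7)
E
```

```text
t 64.1 at [566.981  19.574  99.81 ] yaw 177.7 q6 -1.63 rp [179.997   0.086] F [ 1.055  0.071 -0.818] grip 42.6 0.0
  turn z 0.0 then tool d [ 1.601 -2.04  51.81 ]
```

Request:
servo_tool --deltas '[[[0.0016, -0.002, 0.01], [0, 0, 0]], [[0, 0, 0.018], [0, 0, 0]], [[0, 0, 0.014], [0, 0, 0]], [[0, 0, 0.009], [0, 0, 0]], [[0, 0, 0], [0, 0, 0]]]'

```text
time: 64.72
tool_pos: [563.7, 17.7, 47.7]
tcp_rot: [3.141, -0.001, 3.101]
contact_force: [0.6, 1.6, -0.2]
grip_width: 42.4
finger_force: 0.0
```

Request:
servo_tool --deltas '[[[0, 0, 0], [0, 0, 0]], [[0, 0, 0], [0, 0, 0]], [[0, 0, 0], [0, 0, 0]], [[0, 0, 0], [0, 0, 0]], [[0, 0, 0], [0, 0, 0]], [[0, 0, 0], [0, 0, 0]]]' --fingers 0

```text
time: 65.47
tool_pos: [564.3, 17.7, 48.9]
tcp_rot: [3.141, 0.001, 3.101]
contact_force: [0.4, 1.5, 3.2]
grip_width: 13.8
finger_force: 30.0
```

Request:
servo_tool --deltas '[[[0, 0, 0], [0, 0, 3]], [[0, 0, 0], [0, 0, 7]], [[0, 0, 0], [0, 0, 7]], [[0, 0, 0], [0, 0, 7]], [[0, 0, 0], [0, 0, 7]], [[0, 0, 0], [0, 0, 7]], [[0, 0, 0], [0, 0, 7]], [[0, 0, 0], [0, 0, 7]], [[0, 0, 0], [0, 0, 7]], [[0, 0, 0], [0, 0, 7]], [[0, 0, 0], [0, 0, 7]], [[0, 0, 0], [0, 0, 7]], [[0, 0, 0], [0, 0, 7]], [[0, 0, 0], [0, 0, 7]], [[0, 0, 0], [0, 0, 7]], [[0, 0, 0], [0, 0, 7]], [[0, 0, 0], [0, 0, 7]], [[0, 0, 0], [0, 0, 7]], [[0, 0, 0], [0, 0, 0]], [[0, 0, 0], [0, 0, 0]]]'

```text
time: 67.97
tool_pos: [565.7, 18.0, 49.0]
tcp_rot: [3.139, -0.002, 0.972]
contact_force: [5.1, 2.6, 0.8]
grip_width: 13.6
finger_force: 30.0
```

```bash
python3 - <<'E'
from h import *
go(565.3,17.6,48,40.2);print(bot.get_obs()['moment'])
E
```

```text
t 68.0 at [565.689  17.975  48.955] yaw 55.7 q6 0.49 rp [179.842  -0.143] F [5.136 2.622 0.846] grip 13.6 30.0
  turn z 15.5 then tool d [-0.539  0.035  0.955]
[ 0.302 -0.553 -0.095]
```

Request:
servo_tool --deltas '[[[0, 0, 0], [0, 0, 7]], [[0, 0, 0], [0, 0, 7]], [[0, 0, 0], [0, 0, 3]], [[0, 0, 0], [0, 0, 2]], [[0, 0, 0], [0, 0, 0]], [[0, 0, 0], [0, 0, 0]]]'

```text
time: 68.72
tool_pos: [565.8, 17.7, 49.0]
tcp_rot: [3.139, -0.003, 0.642]
contact_force: [4.4, 2.5, 0.2]
grip_width: 13.8
finger_force: 30.8
```

```bash
python3 - <<'E'
from h import *
go(565.3,17.6,48,40.2);print(bot.get_obs()['moment'])
E
```

```text
t 68.7 at [565.776  17.729  48.963] yaw 36.8 q6 0.82 rp [179.847  -0.162] F [4.39  2.525 0.189] grip 13.8 30.8
  turn z -3.4 then tool d [-0.447 -0.208  0.963]
[ 0.155 -0.674  0.673]
```

Request:
servo_tool --deltas '[[[0, 0, 0], [0, 0, -3]], [[0, 0, 0], [0, 0, 0]]]'

```text
time: 68.97
tool_pos: [565.8, 17.8, 49.0]
tcp_rot: [3.139, -0.003, 0.694]
contact_force: [4.3, 1.8, 0.8]
grip_width: 14.0
finger_force: 29.9
```

Request:
servo_tool --deltas '[[[0, 0, 0], [0, 0, 0]], [[0, 0, 0], [0, 0, 0]], [[0, 0, 0], [0, 0, 0]], [[0, 0, -0.01], [0, 0, 0]], [[0, 0, -0.03], [0, 0, 0]], [[0, 0, -0.04], [0, 0, 0]], [[-0.04, 0, -0.02], [0, 0, 0]], [[-0.04, 0, 0], [0, 0, 0]], [[-0.04, 0, 0], [0, 0, 0]], [[-0.03, 0, 0], [0, 0, 0]], [[0, 0, 0], [0, 0, 0]], [[0, 0, 0], [0, 0, 0]]]' --fingers 0.46

```text
time: 70.47
tool_pos: [449.6, -78.0, 149.1]
tcp_rot: [3.14, -0.001, 0.693]
contact_force: [-0.1, 1.0, -0.7]
grip_width: 42.7
finger_force: 0.0
```

```bash
python3 - <<'E'
from h import *
t=cap("top","top10");s=cap("scene","scene10");t0=cv2.imread("pics/top0.png");s0=cv2.imread("pics/scene0.png")
go(0,0,0)
# bright pointer on the dark knob (home: axis ~565,17.6)
c=proj("top",[[565,17.6,74]])[0];print("knob px",c)
g=cv2.cvtColor(t,cv2.COLOR_BGR2GRAY);x,y=c.astype(int);print(g[y-8:y+9,x-9:x+10])
# scene difference near jar, beaker and tray
b=proj("top",[[600,404,30],[0,0,0]])[0]
for nm,(r,q,w,h) in {"jar":(90,140,22,26),"beaker":(380,132,30,28)}.items():
    d=cv2.absdiff(t[q:q+h,r:r+w],t0[q:q+h,r:r+w]);print(nm,"mean diff",d.mean(),d.max())
gg=cv2.cvtColor(t[180:218,362:402],cv2.COLOR_BGR2GRAY);m=(gg>np.median(gg)+18).astype(np.uint8);n,l,st,cc=cv2.connectedComponentsWithStats(m);k=st[1:,4].argmax()+1 if n>1 else 0;print("obj bright",st[k],onz("top",[cc[k]+[362,180]],48))
E
```

```text
t 70.6 at [449.541 -77.658 148.713] yaw 39.7 q6 0.54 rp [179.97   -0.036] F [ 1.484  1.397 -0.825] grip 42.0 0.0
  turn z -0.0 then tool d [-295.991 -347.141  148.713]
knob px [232.124 161.581]
[[149 149 149 149 146 143 138 133 120 111 111 113 120 127 135 144 146 147
  142]
 [152 149 150 146 131 113 106  92  82  76  73  79  82  87  99 119 135 140
  134]
 [148 148 141 125 102  78  66  53  57  56  57  54  62  62  69  78  98 113
  115]
 [149 138 118  90  67  64  67  48  43  47  44  47  52  51  53  62  66  75
   76]
 [139 115  85  55  48  59  79  62  40  30  26  31  35  40  48  51  58  56
   48]
 [127  92  63  50  28  39  69  80  64  34  26  18  23  25  27  45  53  51
   36]
 [106  72  58  48  27  26  39  67  79  50  21  18  24  23  24  34  44  46
   31]
 [ 81  62  56  47  25   9  23  43  58  45  22  21  22  21  20  27  35  36
   22]
 [ 73  59  53  42  23  12  14  25  28  27  23  23  20  22  20  20  22  24
   23]
 [ 65  58  50  34  18   7   1  11   9  18  23  22  18  19  20  17  20  23
   18]
 [ 58  56  48  30  12   7   2   7   9  17  19  20  21  19  21  17  17  11
   22]
 [ 59  57  51  30  18  17  10  14   1   8  17  19  22  20  19  15  15  18
   18]
 [ 59  57  49  27  23  21   8  11   8   8  15  13  19  23  22  14  12  12
   18]
 [ 59  57  49  27  25  22  14   0   3  10   2   9  18  18  18  17  15  13
   16]
 [ 64  57  49  36  27  25  22  22  13   4   3   9   9  13   3   1   2  11
   19]
 [ 67  58  52  50  31  26  20  16  10  15   4  12   4  10   3   0   1   9
   20]
 [ 78  59  60  56  47  28  23  17  25  21  13  16  10   0   2  15  15  20
   30]]
jar mean diff 13.646853146853147 22
beaker mean diff 12.375396825396825 22
obj bright [37  0  3  6 10] [[ 499.139 -457.747   48.   ]]
```

```bash
python3 - <<'E'
from h import *
G=lambda f:cv2.cvtColor(cv2.imread(f"pics/{f}.png"),cv2.COLOR_BGR2GRAY)
a,b,c=G("top4"),G("top10"),G("top9")
for nm,src,(x,y,w,h),m in(("objective",a,(372,186,22,22),12),("slide BL?",c,(227,132,30,14),0),("slide BR",c,(258,132,30,14),0),("slide FL",c,(227,155,30,14),0),("slide FR",c,(258,155,30,14),0)):
    T=src[y:y+h,x:x+w]
    S=b[y-12:y+h+12,x-12:x+w+12] if m else b[y-8:y+h+8,120:x]
    r=cv2.matchTemplate(S,T,cv2.TM_CCOEFF_NORMED);_,v,_,p=cv2.minMaxLoc(r)
    print(nm,round(v,3),"shift",(p[0]-12,p[1]-12) if m else (p[0]+120-x,p[1]-8))
E
```

```text
objective 0.963 shift (8, 9)
slide BL? 0.927 shift (-38, -1)
slide BR 0.974 shift (-69, -1)
slide FL 0.869 shift (-38, -1)
slide FR 0.931 shift (-70, -1)
```

```bash
python3 - <<'E'
from h import *
G=lambda f:cv2.cvtColor(cv2.imread(f"pics/{f}.png"),cv2.COLOR_BGR2GRAY)
def m(a,b,x,y,w,h,k=16):
    r=cv2.matchTemplate(b[y-k:y+h+k,x-k:x+w+k],a[y:y+h,x:x+w],cv2.TM_CCOEFF_NORMED);_,v,_,p=cv2.minMaxLoc(r)
    q=[]
    for i in(0,1):
        j=p[i]; f=lambda t:r[p[1],t] if i==0 else r[t,p[0]]
        n=r.shape[1-i]; q.append(j+(0 if not 0<j<n-1 else .5*(f(j-1)-f(j+1))/(f(j-1)-2*f(j)+f(j+1))))
    return round(float(v),3),np.array(q)-k
vs,ds=m(G("scene8"),G("scene10"),185,156,16,16);vt,dt=m(G("top4"),G("top10"),374,188,18,20)
print(vs,ds,vt,dt)
p0=np.array([461.,-409.5,48]);P=[proj(n,[p0])[0] for n in("scene","top")]
print("before px",P,"after",tri(P[0]+ds,P[1]+dt))
t=G("top10");print(t[186:226:1,372:408:2])
E
```

```text
0.733 [ 3.89  -3.621] 0.964 [8.029 8.521]
before px [array([192.693, 158.106]), array([384.445, 195.594])] after (array([ 435.973, -430.49 ,   45.884]), np.float64(0.9995639818289352))
[[122 121 122 121 119 121 119 118 119 120 119 118 109  60 110 146 150 150]
 [123 122 122 118 119 118 121 120 119 118 118 119 113  67 103 140 149 150]
 [122 118 121 120 120 117 118 118 121 119 118 117 116  83  92 139 149 149]
 [121 119 121 121 124 119 118 120 119 120 119 120 118  94  73 134 147 150]
 [118 121 121 122 119 121 119 119 120 115 117 120 119 107  65 124 149 147]
 [122 121 122 123 121 119 121 120 118 119 119 119 116 111  61 114 148 150]
 [120 120 121 120 121 121 118 118 120 120 121 117 119 112  65 110 146 151]
 [122 123 119 120 119 117 120 119 119 119 120 119 118 115  78 100 140 149]
 [120 120 122 120 120 121 121 120 118 119 119 117 119 117  95  75 134 150]
 [121 121 121 120 121 120 121 119 118 119 116 120 118 120 105  67 123 147]
 [122 122 121 121 123 119 120 119 123 120 120 118 121 119 113  69 114 148]
 [121 121 121 122 118 120 121 120 117 117 114 115 116 118 114  77 108 148]
 [121 120 121 1
[... 1385 characters left out ...]
108 127 137 147 149 149]
 [120 120 122 124 126 124 121 109 111 103 104 126 138 144 147 149 149 149]
 [124 123 124 123 119 121 114 104 100 115 134 145 147 151 149 149 149 150]
 [128 125 121 124 109 113  96 103 116 139 148 149 150 148 149 149 150 149]
 [125 119 120 113 105  96 111 130 141 147 148 150 149 149 149 148 148 148]
 [121 110 112 101 107 111 138 144 150 150 148 150 148 149 149 147 149 149]
 [116 109 104 114 133 139 147 148 146 150 151 150 150 149 149 149 148 149]
 [103 109 128 138 146 148 148 148 149 151 149 148 147 147 148 150 150 150]
 [115 136 145 148 148 152 151 148 150 149 150 149 152 147 148 151 149 149]
 [137 148 150 149 150 147 148 149 150 151 150 150 148 147 148 149 148 149]]
```

```bash
python3 - <<'E'
from plant import bot
print(bot.close_job())
E
```

```text
the job is handed in; nothing more can be done
None
```

The job is done and handed in: the objective is upright in the tray (though knocked about 3 cm off centre), all four slides are in recesses, the carriage is fully home, the clamp is turned to its tight stop, and the jar and beaker are unmoved.

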